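Pack the spare pegboard plates into the dresser-top drawer

ROBOT

A 7-joint arm with a two-finger parallel gripper is mounted at the origin on the work surface. World frame = base frame: x ahead of the robot, y to its left, z up, the work surface at z = 0. Lengths are in m, angles in rad, forces in N, time in s.
With the tool pointing down it reaches from about 0.4 to 0.9 m from the base axis. Payload 5.6 kg.
Tool frame: the origin (TCP) lies at the very end of the fingers, on their centre line; the grasp point (between the pads) lies 19 mm behind it; z points along the fingers, y is the direction in which the jaws open and shut (so a half turn about z gives the same grasp; the last joint's range is limited). The gripper opens to 92 mm and grips with 3 to 60 N. Pads are 20 mm wide; open, the fingers measure 128 mm over their backs; the gripper's body (75 mm by 189 mm) begins 69 mm behind the grasp point.
Start: joints at [-1.205, 0.468, -0.012, 1.603, 0.006, 1.071, -0.056], TCP at [0.258, 0.596, 0.193] pointing down, gripper open.
Joint ranges: [-2.53, 2.53], [-0.31, 2.02], [-1.57, 1.55], [0.28, 2.44], [-1.29, 4.43], [0.15, 1.84], [-2.92, 2.92]. Speed limits (rad/s): [2.57, 2.57, 3.14, 3.14, 3.14, 3.14, 3.14].

INTERFACE

Orientations are given as a rotation vector (axis times angle).
In Python, from plant import env, optics, finder gives the robot as it stands.
- The arm moves only by the tool carry_out, never from a script. Its argument "steps" is a list of rows, each a list of 7 numbers: the closure in counts, from 0 (fully open) to 255 (shut), then the shift along the tool's x, y, z in mm, then the turn, a rotation vector about the tool's x, y, z in rad. In form: [[grip, dx, dy, dz, rx, ry, rz], ...]. A call has exactly 5 rows; each row is the pose to reach, as a shift and turn from the pose measured when the call began, along the tool's axes at that moment; what a row does not reach only later rows make up. A row lasts 1/10 s, in which the tool goes at most 50 mm and 8.59 degrees, less where a joint would pass 70% of its speed; a pose out of reach is approached as far as the arm can. A call with a gripper value outside its range is refused whole. The fingers move at their own pace and stop on an object; "newtons" is the grip in N (left out, the last holds). Time passes only in rows, so rows that repeat a pose let the fingers close, or fill a call up. It gives the time, the measured TCP pose, the force and the opening at its end, in the units of the state.
- env.get_obs(): the state, without advancing time (a new reading comes with each control period).
- optics.grab_frame(name): name is "scene" or "top" or "wrist"; returns the picture (420x560x3 uint8, red, green, blue); there is no depth.
- optics.camera_info(name): a dict with "fovy" (degrees; the focal length in pixels is half the picture's height over the tangent of half this angle, whatever the lens; pixels are square), "cx", "cy" (the principal point, pixels), "k1" (the pictures are not rectified: a ray, as slopes to the right and down, at radius r is drawn at 1 + k1 r^2 times it, then the intrinsics apply), "eye" and "orientation" of the camera in the world. Camera axes: x right, y down, z forward; pixel columns grow to the right and rows downward; lengths in m; the calibration is good to about 2 mm. A picture is of the moment at which its call begins: read the wrist's pose just before it. camera_info takes no time and is no camera call; for the wrist camera it gives the pose at the moment of the call.
- env.close_job(): hands the job in, once; it reports no verdict.
Trained networks look in the newest picture that a camera, given by its name, has taken for a name from the list of things; names that differ only in an ending like _2 or _b are one class to them, and where a whole thing is asked for, a point or a joint stands for the part that bears it (a point fixed in the world has none). Each returns a list of dicts, best first, with "p" (0 to 1); they miss things now and then, are a little off and sometimes report something else, mostly with a low value. They report only what shows in the picture. A call takes as long as a camera call. They do not tell look-alikes from the thing itself.
- finder.find_in(camera, thing): "xyz" ([x, y, z] in m, in world coordinates, good to about 4 mm: the middle of the surface that is visible of it).
- finder.outline_of(camera, thing): "region" (420x560 bool, what is visible of it).
The state is a dict: "time": time; "qpos": joint angles; "joint_vel": joint speeds; "joint_torque": joint torques, N m; "position": TCP position; "tcp_rot": TCP orientation; "ft_force": force on the tool from outside, world axes, zero at the start; "moment": the same for the moment, N m; "grip_width": opening from 0.0 (shut) to 1.0 (fully open).
Only numpy, scipy, OpenCV 4.12 (cv2) and the standard library are available. Lean on these libraries where they do the work, as an engineer would, in place of code of your own. Each camera call takes 0.05 s, during which the arm holds its last target. There are 200 camera calls.

TASK

Pull the drawer of the little oak unit open, pack all the white L-shaped pegboard plates into it, turned and nested so that every one lies flat on the drawer's floor with its tongue up, and then push the drawer fully shut. Leave the crockery and the other things on the dresser standing where they are.

Things in the scene. Friction and masses are not known exactly. Their poses are not given: they have to be found in the camera images.
- drawer (a joint): how far the drawer is out: 0 shut to 0.150 m fully out; slides along the unit's -x, towards the robot, with about 2 N of friction; stays where it is left. Fully out, its whole inside lies in front of the oak unit (200 wide, 168 deep, 90 mm high)
- handle (a point): centre of the drawer's steel bar handle: 110 mm long along y, about 10 mm thick, its axis 35 mm in front (-x) of the drawer's front and 34 mm below the unit's top; moves with the drawer. x points into the unit, z up. Can be pinched from above across x
- well (a point): centre of the drawer's floor, moves with it; x to the back, y left, z up. Inside 136 (x) by 170 mm (y), floor 14 mm above the dresser top, sides and back 16 mm, front 64 mm high above the floor. Two long plates half a turn apart nest into 136 x 68 mm, two short ones into 68 x 102 mm, with about 4 mm of play: two long and four short fill it
- long1_tongue (a point): white plastic L plate, 8 mm thick, with an upright tongue to grip, 26 (x) x 10 (y) mm, its top 50 mm above the underside, about over the centre of mass. This point: on the tongue's axis, 35 mm above the underside; x along the tongue, z up. Long plate, 98 x 64 mm: arms x -40.5 to 57.5, y -24 to 6 and x -40.5 to -10.5, y 6 to 40 mm. Always there
- long2_tongue (a point): white plastic L plate, 8 mm thick, with an upright tongue to grip, 26 (x) x 10 (y) mm, its top 50 mm above the underside, about over the centre of mass. This point: on the tongue's axis, 35 mm above the underside; x along the tongue, z up. Long plate, 98 x 64 mm: arms x -40.5 to 57.5, y -24 to 6 and x -40.5 to -10.5, y 6 to 40 mm. Always there
- short1_tongue (a point): white plastic L plate, 8 mm thick, with an upright tongue to grip, 26 (x) x 10 (y) mm, its top 50 mm above the underside, about over the centre of mass. This point: on the tongue's axis, 35 mm above the underside; x along the tongue, z up. Short plate, 64 x 64 mm: arms x -25 to 39, y -24 to 6 and x -25 to 5, y 6 to 40 mm. May be absent
- short2_tongue (a point): white plastic L plate, 8 mm thick, with an upright tongue to grip, 26 (x) x 10 (y) mm, its top 50 mm above the underside, about over the centre of mass. This point: on the tongue's axis, 35 mm above the underside; x along the tongue, z up. Short plate, 64 x 64 mm: arms x -25 to 39, y -24 to 6 and x -25 to 5, y 6 to 40 mm. May be absent
- short3_tongue (a point): white plastic L plate, 8 mm thick, with an upright tongue to grip, 26 (x) x 10 (y) mm, its top 50 mm above the underside, about over the centre of mass. This point: on the tongue's axis, 35 mm above the underside; x along the tongue, z up. Short plate, 64 x 64 mm: arms x -25 to 39, y -24 to 6 and x -25 to 5, y 6 to 40 mm. May be absent
- short4_tongue (a point): white plastic L plate, 8 mm thick, with an upright tongue to grip, 26 (x) x 10 (y) mm, its top 50 mm above the underside, about over the centre of mass. This point: on the tongue's axis, 35 mm above the underside; x along the tongue, z up. Short plate, 64 x 64 mm: arms x -25 to 39, y -24 to 6 and x -25 to 5, y 6 to 40 mm. May be absent
- dish: bystander: small round stoneware salt dish, 52 mm wide, 28 mm high, stands among the plates; origin at its foot
- jar: bystander: glass swing-top jar, 92 mm wide, 140 mm high; origin at its foot
- mug: bystander: white enamel mug, 80 mm wide, 80 mm high; origin at its foot
Mind the look-alikes: they are no part of the job. Leave any pink look-alike of the part that bears short2_tongue alone. Leave any pink look-alike of the part that bears long2_tongue alone.

How it is judged:
By the outcome, as a careful person would: the job done as asked, in the order asked, and still so for the second after the job is handed in, with the robot touching nothing.
Of short1, short2, short3, short4 only 3 to 4 are there at a start; the rules pass over those that are not, and their reading is None.
At some moment in a run one of long1, long2, short1, short2, short3, short4 may be knocked a few centimetres aside while the robot is not near it.
Once in a run the grip may slacken for a moment while it holds something.
It also fails if it takes over 210 s, if anything falls off the work surface, if the arm or the gripper's body presses on something with over 40 N, if the wrist force passes 120 N, or if a joint passes its speed limit or range.

## Working session

There is one attempt and no reset: what is moved stays moved. The work goes in short steps, Python scripts to look and compute and a tool call to move; the robot and the scene stay as the last step left them, time stands still between calls to the robot, and variables do not carry over. Pictures are saved under pics/ and viewed, about 12 in all and at most 16, crops included, and the job is handed in when it is done.

Besides the shell and the picture viewer there is one more tool, called after "Emit:" as name(argument=value, ...) on one line, values as JSON. carry_out: Moves the arm, as the interface text tells. Its arguments: {"type":"object","properties":{"steps":{"type":"array"},"newtons":{"type":"number"}},"required":["steps"]}

```bash
ls; mkdir -p pics
python3 - <<'E'
from plant import env, optics, finder
import cv2
o=env.get_obs();print({k:o[k] for k in('time','position','tcp_rot','grip_width')})
for n in('top','scene'):
    im=optics.grab_frame(n);cv2.imwrite(f'pics/{n}0.png',im[:,:,::-1])
    i=optics.camera_info(n);print(n,i)
    if n=='top':
        for t in('long1_tongue','short1_tongue','handle','well','dish','jar','mug'):
            print(t,[(round(d['p'],2),[round(float(v),3) for v in d['xyz']]) for d in finder.find_in('top',t)])
print(optics.camera_info('wrist'))
E
```

```text
pics
{'time': 0.0, 'position': array([0.25821662, 0.59584378, 0.19245624]), 'tcp_rot': array([-6.37782753e-01, -3.07592886e+00,  2.70234796e-03]), 'grip_width': 0.9990252514676652}
top {'fovy': 50.80129217313926, 'cx': 276.16293702066065, 'cy': 211.16056505987444, 'k1': -0.13465329832288017, 'eye': array([ 0.32728653, -0.09610034,  1.28341292]), 'orientation': array([-2.11164796,  2.14976634, -0.12384864])}
long1_tongue [(0.82, [0.406, 0.219, 0.007])]
short1_tongue [(0.73, [0.656, 0.072, 0.007])]
handle [(0.89, [0.63, -0.253, 0.056]), (0.33, [0.394, -0.472, 0.025])]
well [(0.68, [0.634, -0.251, 0.062])]
dish [(0.61, [0.671, 0.191, 0.01])]
jar [(0.64, [0.563, -0.443, 0.133])]
mug [(0.81, [0.395, -0.477, 0.026])]
scene {'fovy': 44.018688300693846, 'cx': 277.41765021180913, 'cy': 206.21669263755808, 'k1': -0.07711214106115986, 'eye': array([1.15773835, 0.92198979, 0.85781594]), 'orientation': array([-0.73305063, -2.45804883,  1.31163578])}
{'fovy': 70.61238177374074, 'cx': 284.18958690076323, 'cy': 208.51145959511192, 'k1': -0.0004519732347997195, 'eye': array([0.1818244 , 0.62899934, 0.3834014 ]), 'orientation': array([2.41074134, 1.58148722, 0.23626812])}
```

View pics/top0.png

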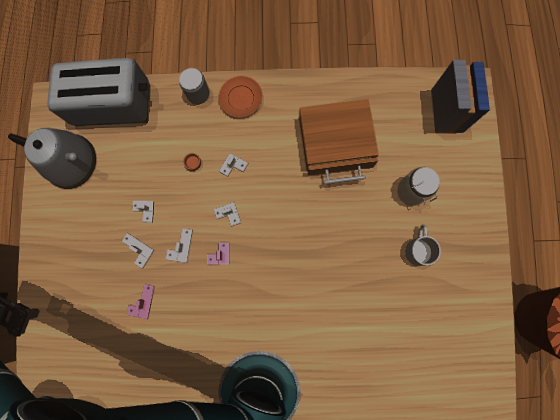

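View pics/scene0.png

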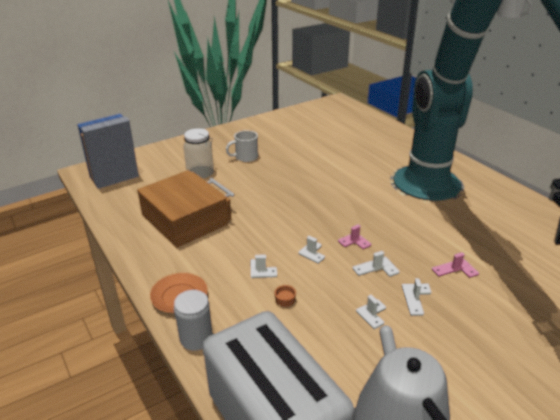

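```bash
cat > h.py <<'E'
from plant import env, optics, finder
import numpy as np, cv2
from scipy.spatial.transform import Rotation as R
from scipy.optimize import minimize
def proj(i,P):
    c=R.from_rotvec(i['orientation']).inv().apply(np.atleast_2d(P)-i['eye'])
    s=c[:,:2]/c[:,2:]; s=s*(1+i['k1']*(s**2).sum(1,keepdims=True))
    return s*(210/np.tan(np.radians(i['fovy'])/2))+[i['cx'],i['cy']]
def ray(i,uv,z):
    d=(np.array(uv,float)-[i['cx'],i['cy']])/(210/np.tan(np.radians(i['fovy'])/2))
    s=d.copy()
    for _ in range(20): s=d/(1+i['k1']*(s@s))
    v=R.from_rotvec(i['orientation']).apply([*s,1]); return i['eye']+v*(z-i['eye'][2])/v[2]
BOX={'long':[(-40.5,57.5,-24,6,0,8),(-40.5,-10.5,6,40,0,8),(-13,13,-5,5,0,50)],
     'short':[(-25,39,-24,6,0,8),(-25,5,6,40,0,8),(-13,13,-5,5,0,50)]}
def white(im):
    h=cv2.cvtColor(im,cv2.COLOR_RGB2HSV)
    m=((h[...,1]<60)&(h[...,2]>95)).astype(np.uint8)
    return cv2.morphologyEx(m,cv2.MORPH_CLOSE,np.ones((3,3),np.uint8))
def render(i,kind,p,z0,S=4,sh=(420,560)):
    m=np.zeros((sh[0]*S,sh[1]*S),np.uint8); c,s=np.cos(p[2]),np.sin(p[2])
    for b in BOX[kind]:
        Q=np.array([(x,y,z) for x in b[:2] for y in b[2:4] for z in b[4:]])/1000.
        W=np.c_[p[0]+c*Q[:,0]-s*Q[:,1],p[1]+s*Q[:,0]+c*Q[:,1],z0+Q[:,2]]
        uv=proj(i,W)
        cv2.fillConvexPoly(m,cv2.convexHull(np.round((uv+.5)*S*16-8).astype(np.int32)),1,shift=4)
    return cv2.resize(m.astype(np.float32),(sh[1],sh[0]),interpolation=cv2.INTER_AREA)
def fit(i,mask,kind,xy,z0=0.,yaws=None,S=4):
    """mask float 420x560; returns list of (iou,x,y,yaw) best first"""
    out=[]
    def cost(q):
        r=render(i,kind,(q[0]/100,q[1]/100,q[2]),z0,S); return 1-np.minimum(r,mask).sum()/np.maximum(r,mask).sum()
    for y in (np.arange(8)*np.pi/4 if yaws is None else yaws):
        f=minimize(cost,[xy[0]*100,xy[1]*100,y],method='Nelder-Mead',options=dict(initial_simplex=np.array([[xy[0]*100,xy[1]*100,y]]+[[xy[0]*100+a,xy[1]*100+b,y+c] for a,b,c in((1,0,0),(0,1,0),(0,0,.4))]),maxiter=90))
        out.append((round(1-f.fun,3),round(f.x[0]/100,4),round(f.x[1]/100,4),round((f.x[2]+np.pi)%(2*np.pi)-np.pi,3)))
    return sorted(out,reverse=True)
def pose(o=None):
    o=o or env.get_obs(); r=R.from_rotvec(o['tcp_rot']).as_matrix()
    return np.array(o['position']),np.arctan2(r[1,0],r[0,0]),r
def plan(wps,p=None):
    """wps: (x,y,z,psi) -> prints one target per call (tool mm, rz), psi mod pi nearest azimuth+90deg"""
    P,psi,r=pose(); print('at',np.round(P,4),'psi',round(psi,3),'tool z',np.round(r[:,2],3))
    for n,(x,y,z,t) in enumerate(wps):
        a=np.arctan2(y,x)+np.pi/2
        t=a+((t-a)+np.pi/2)%np.pi-np.pi/2
        d=np.array([x,y,z])-P; rz=-((t-psi+np.pi)%(2*np.pi)-np.pi)
        if n==0:
            T=R.from_euler('z',t)*R.from_rotvec([np.pi,0,0]); w=(R.from_matrix(r).inv()*T).as_rotvec(); m=r.T@d*1000
        else:
            w=[0,0,rz]; m=np.array([np.cos(psi)*d[0]+np.sin(psi)*d[1],np.sin(psi)*d[0]-np.cos(psi)*d[1],-d[2]])*1000
        print(n,'shift',np.round(m,1),'turn',np.round(w,3),'psi',round(t,3)); P=np.array([x,y,z]);psi=t
def shot(n,name,crop=None,k=1,lines=()):
    i=optics.camera_info(n); im=optics.grab_frame(n); v=im[:,:,::-1].copy()
    for L in lines: v[cv2.Canny((L(i)*255).astype(np.uint8),50,150)>0]=(0,0,255)
    if crop: v=v[crop[1]:crop[3],crop[0]:crop[2]]
    cv2.imwrite(f'pics/{name}.png',cv2.resize(v,None,fx=k,fy=k,interpolation=cv2.INTER_CUBIC)); return i,im
E
cat > a.py <<'E'
from h import *
i=optics.camera_info('top'); im=cv2.imread('pics/top0.png')[:,:,::-1].copy()
m=white(im); n,l,st,c=cv2.connectedComponentsWithStats(m)
for k,uv in [('short',(143,209)),('short',(233,165)),('short',(229,213)),('long',(138,250)),('long',(181,246))]:
    j=min(range(1,n),key=lambda j:np.hypot(*(c[j]-uv)) if st[j,4]>80 else 1e9)
    mm=(l==j).astype(np.float32); xy=ray(i,c[j],.008)[:2]
    print(k,uv,st[j,4],fit(i,mm,k,xy,S=2)[:3])
for uv,z in [((299,108),.09),((369,101),.09),((376,156),.09),((305,166),.09),((324,181),.056),((364,178),.056)]: print(uv,np.round(ray(i,uv,z),4))
v=im[70:200,280:400,::-1]; cv2.imwrite('pics/unit.png',cv2.resize(v,None,fx=5,fy=5,interpolation=cv2.INTER_CUBIC)[:600])
E
python3 a.py
```

```text
short (143, 209) 286 [(np.float64(0.802), np.float64(0.5335), np.float64(0.3359), np.float64(1.53)), (np.float64(0.801), np.float64(0.5321), np.float64(0.3359), np.float64(1.544)), (np.float64(0.797), np.float64(0.5336), np.float64(0.3364), np.float64(1.589))]
short (233, 165) 307 [(np.float64(0.859), np.float64(0.6631), np.float64(0.0716), np.float64(2.602)), (np.float64(0.858), np.float64(0.6631), np.float64(0.0719), np.float64(2.604)), (np.float64(0.849), np.float64(0.6632), np.float64(0.0704), np.float64(2.595))]
short (229, 213) 338 [(np.float64(0.918), np.float64(0.5169), np.float64(0.083), np.float64(1.88)), (np.float64(0.913), np.float64(0.5164), np.float64(0.0834), np.float64(1.894)), (np.float64(0.91), np.float64(0.5159), np.float64(0.0831), np.float64(1.879))]
long (138, 250) 447 [(np.float64(0.89), np.float64(0.411), np.float64(0.3531), np.float64(1.004)), (np.float64(0.889), np.float64(0.4109), np.float64(0.3529), np.float64(1.005)), (np.float64(0.888), np.float64(0.4116), np.float64(0.3535), np.float64(1.023))]
long (181, 246) 467 [(np.float64(0.878), np.float64(0.4151), np.float64(0.224), np.float64(-0.154)), (np.float64(0.877), np.float64(0.4153), np.float64(0.2238), np.float64(-0.166)), (np.float64(0.877), np.float64(0.4153), np.float64(0.2238), np.float64(-0.167))]
(299, 108) [ 0.7995 -0.1302  0.09  ]
(369, 101) [ 0.817  -0.3308  0.09  ]
(376, 156) [ 0.6539 -0.3412  0.09  ]
(305, 166) [ 0.6291 -0.1425  0.09  ]
(324, 181) [ 0.5929 -0.1964  0.056 ]
(364, 178) [ 0.5993 -0.3104  0.056 ]
```

View pics/unit.png

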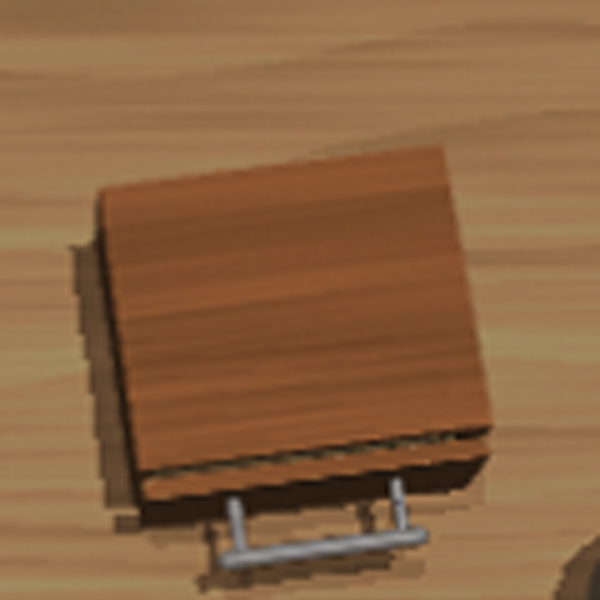

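The zoomed picture shows the unit turned a few degrees. Its top corners are at px (300,108), (368,99), (378,156) and (308,164), and the handle ends are at (323.6,182.4) and (366,177).

Run:
```python
from h import *
i=optics.camera_info('top')
c=[ray(i,uv,.09) for uv in ((300,107.6),(368.4,99.4),(378,155.6),(308,164))]
h=[ray(i,uv,.056) for uv in ((323.6,182.4),(366,177))]
print(np.round(c,4),np.round(h,4))
for a,b in ((c[0],c[1]),(c[3],c[2]),(h[0],h[1])):
    d=a-b; print('y-dir yaw',np.arctan2(-d[0],d[1]),np.linalg.norm(d))
for a,b in((c[0],c[3]),(c[1],c[2])):
    d=a-b; print('x-dir yaw',np.arctan2(d[1],d[0]),np.linalg.norm(d))
hc=(h[0]+h[1])/2; print(hc)
plan([(.42,.35,.25,0),(.56,.1,.25,-.1),(hc[0]-.02,hc[1],.2,np.pi/2+.1)])
```

```text
[[ 0.8007 -0.133   0.09  ]
 [ 0.8219 -0.3294  0.09  ]
 [ 0.655  -0.3469  0.09  ]
 [ 0.6346 -0.1509  0.09  ]] [[ 0.5888 -0.1951  0.056 ]
 [ 0.6021 -0.3162  0.056 ]]
y-dir yaw 0.1075386962955068 0.197500086097011
y-dir yaw 0.10349852491281389 0.1969844712392229
y-dir yaw 0.10938912868914691 0.12179169137034018
x-dir yaw 0.10729485302093544 0.16701844689633527
x-dir yaw 0.10421390906226721 0.16781521832083185
[ 0.59548164 -0.25567631  0.056     ]
at [0.2584 0.5964 0.1933] psi 2.733 tool z [-0. -0. -1.]
0 shift [-246.2 -161.8  -56.7] turn [-0.     0.    -0.409] psi 3.142
1 shift [-140. -250.   -0.] turn [0.  0.  0.1] psi 3.042
2 shift [ -50.9 -352.4   50. ] turn [0.    0.    1.371] psi 1.671
```

```bash
sed -i 's/^        t=a+/        t=t if abs(t)>9 else a+/' h.py
python3 - <<'E'
from h import *
plan([(.40,.43,.24,2.4),(.51,.2,.24,2.1),(.575,-.04,.22,1.676),(.595,-.256,.18,1.676)])
E
```

```text
at [0.2584 0.5964 0.1933] psi 2.733 tool z [-0. -0. -1.]
0 shift [-196.1  -96.4  -46.7] turn [-0.     0.     0.333] psi 2.4
1 shift [-236.5  -95.3   -0. ] turn [0.  0.  0.3] psi 2.1
2 shift [-240.   -65.1   20. ] turn [0.    0.    0.424] psi 1.676
3 shift [-216.9   -2.8   40. ] turn [ 0.  0. -0.] psi 1.676
```

Emit:
carry_out(steps=[[0, -40, -20, -10, 0, 0, 0.07], [0, -80, -40, -20, 0, 0, 0.14], [0, -120, -60, -30, 0, 0, 0.2], [0, -160, -80, -40, 0, 0, 0.27], [0, -196, -96, -47, 0, 0, 0.33]])

```text
time: 0.95
position: [0.4017, 0.4285, 0.2414]
tcp_rot: [1.14, 2.927, 0.001]
ft_force: [-0.2, -0.1, -0.0]
grip_width: 0.998
```

Emit:
carry_out(steps=[[0, -47, -19, 0, 0, 0, 0.06], [0, -95, -38, 0, 0, 0, 0.12], [0, -142, -57, 0, 0, 0, 0.18], [0, -190, -76, 0, 0, 0, 0.24], [0, -236, -95, 0, 0, 0, 0.3]])

```text
time: 1.45
position: [0.509, 0.2033, 0.2418]
tcp_rot: [1.567, 2.722, 0.003]
ft_force: [0.9, 0.4, -0.1]
grip_width: 1.002
```

Emit:
carry_out(steps=[[0, -48, -13, 4, 0, 0, 0.08], [0, -96, -26, 8, 0, 0, 0.17], [0, -144, -39, 12, 0, 0, 0.25], [0, -192, -52, 16, 0, 0, 0.34], [0, -240, -65, 20, 0, 0, 0.42]])

```text
time: 1.95
position: [0.5733, -0.0375, 0.2219]
tcp_rot: [2.104, 2.332, 0.005]
ft_force: [0.7, 0.6, -0.4]
grip_width: 0.999
```

Emit:
carry_out(steps=[[180, -50, 0, 10, 0, 0, 0], [180, -100, 0, 20, 0, 0, 0], [180, -150, -1, 30, 0, 0, 0], [180, -190, -2, 40, 0, 0, 0], [180, -217, -3, 40, 0, 0, 0]])

```text
time: 2.45
position: [0.591, -0.2576, 0.1802]
tcp_rot: [-2.109, -2.328, -0.001]
ft_force: [0.2, 0.4, -1.0]
grip_width: 0.59
```

Run:
```python
from h import *
o=env.get_obs(); print(o['time'],o['grip_width'])
i,im=shot('wrist','w1'); print(i)
plan([(.595,-.256,.1,1.676),(.5955,-.2557,.037,1.676)])
```

```text
2.45 0.5897490179639552
{'fovy': 70.61238177374074, 'cx': 284.18958690076323, 'cy': 208.51145959511192, 'k1': -0.0004519732347997195, 'eye': array([ 0.58239314, -0.17553025,  0.37029772]), 'orientation': array([2.84158814, 0.13931342, 0.0215756 ])}
at [ 0.5907 -0.2622  0.181 ] psi 1.665 tool z [ 0.001 -0.003 -1.   ]
0 shift [ 6.1  4.8 81. ] turn [ 0.001  0.003 -0.011] psi 1.676
1 shift [ 0.2  0.5 63. ] turn [0. 0. 0.] psi 1.676
```

View pics/w1.png

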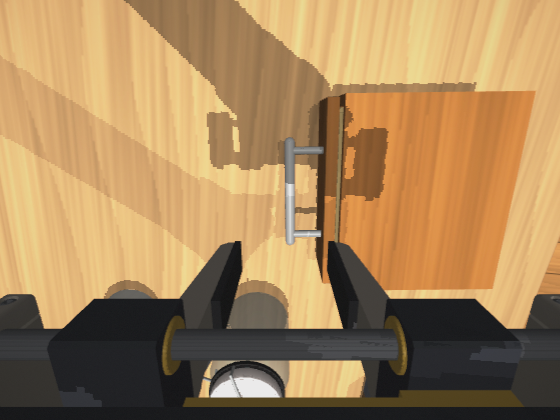

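Run:
```python
from h import *
i={'fovy': 70.61238177374074, 'cx': 284.18958690076323, 'cy': 208.51145959511192, 'k1': -0.0004519732347997195, 'eye': np.array([ 0.58239314, -0.17553025,  0.37029772]), 'orientation': np.array([2.84158814, 0.13931342, 0.0215756 ])}
a,b=ray(i,(290,138),.056),ray(i,(290,244),.056);d=a-b; print(a,b,(a+b)/2,np.linalg.norm(d),np.arctan2(-d[0],d[1]))
c=(a+b)/2
plan([(c[0],c[1],.1,1.676),(c[0],c[1],.037,1.676)])
```

```text
[ 0.59048219 -0.19479444  0.056     ] [ 0.6027993  -0.31304974  0.056     ] [ 0.59664075 -0.25392209  0.056     ] 0.11889502225588869 0.10378272940008969
at [ 0.5907 -0.2622  0.181 ] psi 1.665 tool z [ 0.001 -0.003 -1.   ]
0 shift [ 8.   6.7 81. ] turn [ 0.001  0.003 -0.011] psi 1.676
1 shift [ 0.  0. 63.] turn [ 0.  0. -0.] psi 1.676
```

Emit:
carry_out(steps=[[192, 4, 3, 30, 0, 0, -0.01], [192, 8, 6, 60, 0, 0, -0.01], [192, 8, 7, 80, 0, 0, -0.01], [192, 8, 7, 81, 0, 0, -0.01], [192, 8, 7, 81, 0, 0, -0.01]])

```text
time: 3.0
position: [0.5972, -0.2538, 0.1003]
tcp_rot: [2.1, 2.333, -0.003]
ft_force: [0.5, -0.2, 0.2]
grip_width: 0.25
```

Run:
```python
from h import *
print(env.get_obs()['grip_width'])
plan([(.5966,-.254,.037,1.676)])
```

```text
0.24995271111062972
at [ 0.5972 -0.2538  0.1003] psi 1.676 tool z [ 0.001 -0.003 -1.   ]
0 shift [ 0.1 -0.6 63.3] turn [ 0.001  0.003 -0.   ] psi 1.676
```

Emit:
carry_out(steps=[[192, 0, 0, 25, 0, 0, 0], [192, 0, -1, 45, 0, 0, 0], [192, 0, -1, 58, 0, 0, 0], [192, 0, -1, 63, 0, 0, 0], [192, 0, -1, 63, 0, 0, 0]])

```text
time: 3.5
position: [0.5965, -0.2543, 0.0376]
tcp_rot: [2.1, 2.332, -0.003]
ft_force: [-0.3, 0.2, 0.4]
grip_width: 0.248
```

Emit:
carry_out(steps=[[255, 0, 0, 0, 0, 0, 0], [255, 0, 0, 0, 0, 0, 0], [255, 0, 0, 0, 0, 0, 0], [255, 0, -4, 0, 0, 0, 0], [255, 0, -10, 0, 0, 0, 0]], newtons=30)

```text
time: 4.0
position: [0.5901, -0.2558, 0.0405]
tcp_rot: [2.095, 2.329, 0.003]
ft_force: [1.6, 1.1, 9.6]
grip_width: 0.006
```

Emit:
carry_out(steps=[[255, 0, -20, 0, 0, 0, 0], [255, 0, -40, 0, 0, 0, 0], [255, 0, -60, 0, 0, 0, 0], [255, 0, -80, 0, 0, 0, 0], [255, 0, -95, 0, 0, 0, 0]])

```text
time: 4.5
position: [0.4947, -0.2661, 0.0403]
tcp_rot: [2.095, 2.327, 0.004]
ft_force: [-0.6, 0.1, -0.5]
grip_width: 0.006
```

Emit:
carry_out(steps=[[255, 0, -15, 0, 0, 0, 0], [255, 0, -30, 0, 0, 0, 0], [255, 0, -40, 0, 0, 0, 0], [255, 0, -45, 0, 0, 0, 0], [255, 0, -45, 0, 0, 0, 0]])

```text
time: 5.0
position: [0.4497, -0.2711, 0.0402]
tcp_rot: [2.096, 2.327, 0.004]
ft_force: [-0.2, -0.5, -0.3]
grip_width: 0.006
```

Run:
```python
from h import *
o=env.get_obs();print(o['grip_width'],o['ft_force'],o['time'])
P,psi,r=pose();d=P-[.5972,-.2538,.037];print(P,psi,d@[np.cos(.105),np.sin(.105),0],d@[-np.sin(.105),np.cos(.105),0])
```

```text
0.006027709704219445 [-0.20488516 -0.45975131 -0.34209985] 5.0
[ 0.44970649 -0.27105484  0.04015764] 1.6751708269466543 -0.148489634234691 -0.001701436997414216
```

Run:
```python
from h import *
shot('top','t2',(270,80,410,220),4)
```

```text
(no output)
```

View pics/t2.png

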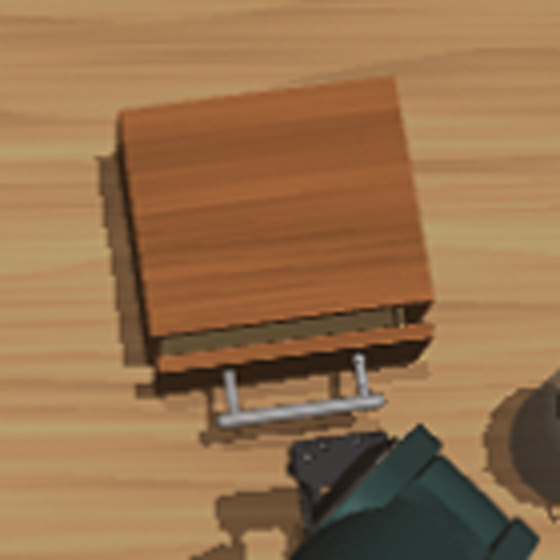

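The drawer is only about 15 mm out because the bar slipped from the jaws. I'll go back above it and measure the bar's height before gripping again. Handle ends in the top view: px (325,185) and (365,180).

Emit:
carry_out(steps=[[255, 0, 0, -40, 0, 0, 0], [255, 0, 0, -80, 0, 0, 0], [192, 0, 30, -110, 0, 0, 0], [192, 0, 70, -110, 0, 0, 0], [192, 0, 110, -110, 0, 0, 0]])

```text
time: 5.55
position: [0.5617, -0.2584, 0.153]
tcp_rot: [2.092, 2.325, 0.007]
ft_force: [0.6, -0.7, 0.7]
grip_width: 0.232
```

```bash
cat > hd.py <<'E'
from h import *
from scipy.optimize import least_squares
import sys
env.get_obs(); optics.grab_frame('wrist')
i,im=shot('wrist',sys.argv[1])
np.save('wi.npy',i,allow_pickle=True)
h=cv2.cvtColor(im,cv2.COLOR_RGB2HSV); m=((h[...,1]<40)&(h[...,2]>90)).astype(np.uint8)
n,l,st,c=cv2.connectedComponentsWithStats(m)
print([(st[j].tolist(),np.round(c[j]).tolist()) for j in range(1,n) if st[j,4]>150])
print(i['eye'],pose())
E
python3 hd.py w2
```

```text
[([296, 144, 44, 115, 1348], [306.0, 190.0]), ([96, 302, 46, 26, 666], [119.0, 315.0]), ([65, 360, 58, 42, 1435], [99.0, 382.0])]
[ 0.55544277 -0.17226389  0.34136988] (array([ 0.56473802, -0.25581635,  0.15100375]), np.float64(1.6829687501695576), array([[-0.11193451,  0.99363047,  0.01300584],
       [ 0.99369024,  0.11201554, -0.00567589],
       [-0.0070966 ,  0.01228844, -0.99989931]]))
```

View pics/w2.png

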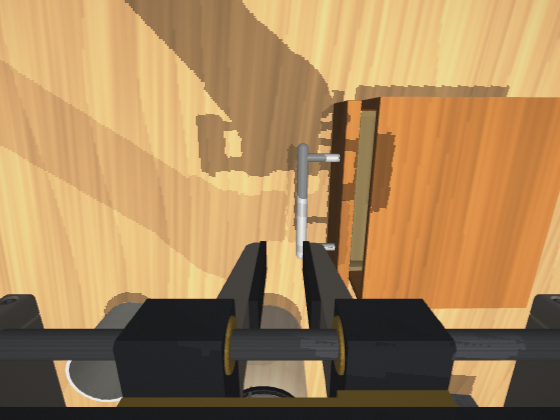

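Run:
```python
from h import *
i=np.load('wi.npy',allow_pickle=True).item(); t=optics.camera_info('top')
for z in(.02,.04,.056,.07):
    a,b=ray(i,(302,144),z),ray(i,(302,259),z);p,q=ray(t,(325,185.2),z),ray(t,(365,180.2),z)
    print(z,np.round((a+b)/2,4),np.linalg.norm(a-b),np.round((p+q)/2,4),np.linalg.norm(p-q))
print(proj(i,[pose()[0]]))
```

```text
0.02 [ 0.5916 -0.2661  0.02  ] 0.13569661401169733 [ 0.5944 -0.2606  0.02  ] 0.11808283434758
0.04 [ 0.5893 -0.2602  0.04  ] 0.12725172723208927 [ 0.5902 -0.258   0.04  ] 0.11621356686925646
0.056 [ 0.5875 -0.2556  0.056 ] 0.12049581780840289 [ 0.5868 -0.2559  0.056 ] 0.11471815288659759
0.07 [ 0.5859 -0.2515  0.07  ] 0.11458439706267717 [ 0.5838 -0.254   0.07  ] 0.11340966565177109
[[279.6362892  241.41326589]]
```

Run:
```python
from h import *
plan([(.587,-.256,.09,1.676),(.587,-.256,.033,1.676)])
```

```text
at [ 0.5647 -0.2558  0.151 ] psi 1.683 tool z [ 0.013 -0.006 -1.   ]
0 shift [-2.2 21.3 61.3] turn [0.012 0.007 0.007] psi 1.676
1 shift [ 0.  0. 57.] turn [ 0.  0. -0.] psi 1.676
```

Emit:
carry_out(steps=[[192, -1, 10, 20, 0.012, 0.007, 0.007], [192, -2, 20, 40, 0.012, 0.007, 0.007], [192, -2, 21, 61, 0.012, 0.007, 0.007], [192, -2, 21, 61, 0.012, 0.007, 0.007], [192, -2, 21, 61, 0.012, 0.007, 0.007]])

```text
time: 6.15
position: [0.5862, -0.256, 0.0902]
tcp_rot: [-2.102, -2.335, 0.001]
ft_force: [0.0, -0.3, 0.8]
grip_width: 0.247
```

Emit:
carry_out(steps=[[192, 0, 0, 15, 0, 0, 0], [192, 0, 0, 30, 0, 0, 0], [192, 0, 0, 45, 0, 0, 0], [192, 0, 0, 57, 0, 0, 0], [192, 0, 0, 57, 0, 0, 0]])

```text
time: 6.65
position: [0.5845, -0.2554, 0.0307]
tcp_rot: [-2.099, -2.332, 0.003]
ft_force: [0.7, 0.2, -0.3]
grip_width: 0.245
```

Emit:
carry_out(steps=[[232, 0, 0, 0, 0, 0, 0], [232, 0, 0, 0, 0, 0, 0], [232, 0, 0, 0, 0, 0, 0], [232, 0, 0, 0, 0, 0, 0], [232, 0, 0, 0, 0, 0, 0]], newtons=20)

```text
time: 7.15
position: [0.5847, -0.2555, 0.0308]
tcp_rot: [-2.1, -2.332, 0.003]
ft_force: [1.9, -0.8, -5.0]
grip_width: 0.111
```

Run:
```python
from h import *
o=env.get_obs();print(o['grip_width'],o['ft_force'],o['time']);plan([(.587,-.256,.033,1.676)])
```

```text
0.11120628527014557 [ 1.86056246 -0.84843645 -5.03160411] 7.15
at [ 0.5847 -0.2555  0.0308] psi 1.676 tool z [-0.004  0.001 -1.   ]
0 shift [-0.7  2.3 -2.2] turn [-0.004 -0.001 -0.   ] psi 1.676
```

Emit:
carry_out(steps=[[232, 0, 0, -1, 0, 0, 0], [232, 0, -5, -2, 0, 0, 0], [232, 0, -15, -2, 0, 0, 0], [232, 0, -25, -2, 0, 0, 0], [232, 0, -35, -2, 0, 0, 0]])

```text
time: 7.65
position: [0.5472, -0.2596, 0.0311]
tcp_rot: [-2.099, -2.33, 0.008]
ft_force: [3.1, -4.6, -23.5]
grip_width: 0.109
```

Emit:
carry_out(steps=[[232, 0, -12, 0, 0, 0, 0], [232, 0, -24, 0, 0, 0, 0], [232, 0, -36, 0, 0, 0, 0], [232, 0, -48, 0, 0, 0, 0], [232, 0, -60, 0, 0, 0, 0]])

```text
time: 8.15
position: [0.4859, -0.2665, 0.031]
tcp_rot: [-2.099, -2.329, 0.009]
ft_force: [2.1, -5.4, -20.5]
grip_width: 0.113
```

Emit:
carry_out(steps=[[232, 0, -10, 0, 0, 0, 0], [232, 0, -20, 0, 0, 0, 0], [232, 0, -30, 0, 0, 0, 0], [232, 0, -36, 0, 0, 0, 0], [232, 0, -42, 0, 0, 0, 0]])

```text
time: 8.65
position: [0.4502, -0.2703, 0.032]
tcp_rot: [2.099, 2.332, -0.001]
ft_force: [26.3, 0.3, -31.8]
grip_width: 0.112
```

Run:
```python
from h import *
o=env.get_obs();print(o['grip_width'],o['ft_force'],o['time'])
P,psi,r=pose();d=P-[.5966,-.2545,.03];print(P,psi,d@[np.cos(.105),np.sin(.105),0],d@[-np.sin(.105),np.cos(.105),0])
```

```text
0.11248515551644148 [ 26.30115024   0.32724851 -31.84021586] 8.65
[ 0.45017055 -0.27033572  0.03198802] 1.6754783339003492 -0.1472826956707435 -0.00040165237992355676
```

Emit:
carry_out(steps=[[185, 0, 0, 0, 0, 0, 0], [185, 0, 0, 0, 0, 0, 0], [185, 0, 0, 0, 0, 0, 0], [185, 0, 0, -20, 0, 0, 0], [185, 0, 0, -60, 0, 0, 0]])

```text
time: 9.15
position: [0.4476, -0.2692, 0.0911]
tcp_rot: [-2.102, -2.333, 0.004]
ft_force: [0.0, -0.5, -0.0]
grip_width: 0.275
```

Emit:
carry_out(steps=[[120, 20, 0, -50, 0, 0, 0], [120, 60, 0, -100, 0, 0, 0], [120, 100, 0, -130, 0, 0, 0], [120, 150, 0, -140, 0, 0, 0], [120, 200, 0, -140, 0, 0, 0]])

```text
time: 9.65
position: [0.4293, -0.0849, 0.2326]
tcp_rot: [2.104, 2.331, 0.003]
ft_force: [0.3, 1.2, -0.5]
grip_width: 0.526
```

Run:
```python
from h import *
env.get_obs(); i,im=shot('top','t3',(270,80,410,240),4); cv2.imwrite('pics/top3full.png',im[:,:,::-1])
o=env.get_obs();print(o['time'],o['ft_force'])
plan([(.45,.08,.24,1.9),(.415,.224,.2,-.16)])
```

```text
9.7 [-1.24764332  6.30453353 -0.74535147]
at [ 0.4281 -0.0764  0.2317] psi 1.683 tool z [-0.001  0.004 -1.   ]
0 shift [153.   39.3  -7.7] turn [ 0.    -0.004 -0.217] psi 1.9
1 shift [147.6  13.4  40. ] turn [ 0.     0.    -1.082] psi 2.982
```

View pics/t3.png

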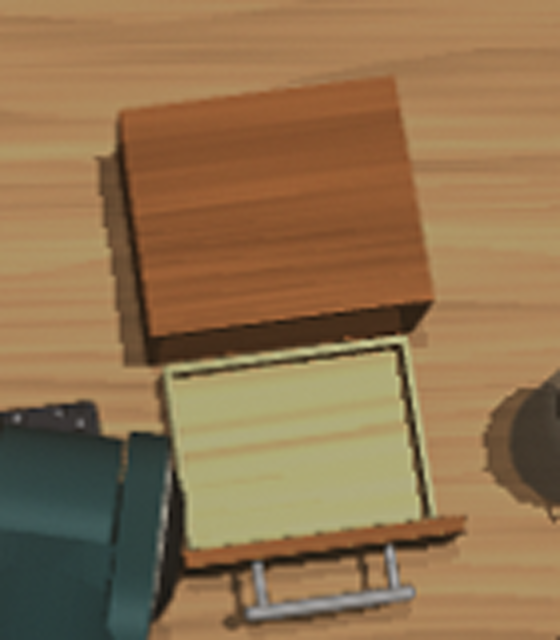

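Run:
```python
from h import *
i=optics.camera_info('top')
ux=np.array([np.cos(.105),np.sin(.105)]);uy=np.array([-ux[1],ux[0]])
hc=(ray(i,(331.75,233.75),.056)+ray(i,(373,228),.056))[:2]/2
print('handle',hc)
for uv,z in(((314.5,173.75),.03),((370.5,166.75),.03),((185/4+270,545/4+80),.078),((465/4+270,520/4+80),.078),((189/4+270,547/4+80),.078),((428/4+270,515/4+80),.014)):
    p=ray(i,uv,z)[:2]; print(uv,np.round(p,4),'rel handle',np.round([(p-hc)@ux,(p-hc)@uy],4))
```

```text
handle [ 0.44947377 -0.27117706]
(314.5, 173.75) [ 0.6205 -0.1717] rel handle [0.1806 0.081 ]
(370.5, 166.75) [ 0.6383 -0.3356] rel handle [ 0.181  -0.0838]
(316.25, 216.25) [ 0.4897 -0.1702] rel handle [0.0505 0.0963]
(386.25, 210.0) [ 0.5031 -0.3641] rel handle [ 0.0436 -0.098 ]
(317.25, 216.75) [ 0.4882 -0.1729] rel handle [0.0488 0.0937]
(377.0, 208.75) [ 0.5166 -0.3514] rel handle [ 0.0584 -0.0868]
```

Emit:
carry_out(steps=[[120, 40, 10, -2, 0, 0, -0.1], [120, 80, 20, -4, 0, 0, -0.2], [120, 120, 30, -8, 0, 0, -0.3], [120, 150, 39, -8, 0, 0, -0.42], [120, 153, 39, -8, 0, 0, -0.56]])

```text
time: 10.2
position: [0.4496, 0.0837, 0.2407]
tcp_rot: [-1.347, -2.835, -0.007]
ft_force: [0.4, -1.1, -0.8]
grip_width: 0.527
```

Run:
```python
from h import *
plan([(.415,.224,.2,-.16)])
```

```text
at [0.4496 0.0837 0.2407] psi 2.254 tool z [-0.001  0.005 -1.   ]
0 shift [130.5  61.7  41.5] turn [ 0.004 -0.003 -0.727] psi 2.982
```

Emit:
carry_out(steps=[[120, 26, 12, 8, 0, 0, -0.147], [120, 52, 25, 16, 0, 0, -0.294], [120, 80, 38, 25, 0, 0, -0.441], [120, 106, 50, 33, 0, 0, -0.588], [120, 130, 62, 41, 0, 0, -0.727]])

```text
time: 10.7
position: [0.4149, 0.2243, 0.2005]
tcp_rot: [-0.243, -3.131, -0.008]
ft_force: [0.3, -0.4, 0.3]
grip_width: 0.526
```

```bash
cat > wf.py <<'E'
from h import *
import sys
kind,x,y,yaw,name=sys.argv[1],*map(float,sys.argv[2:5]),sys.argv[5]; z0=float(sys.argv[6]) if len(sys.argv)>6 else 0
optics.grab_frame('wrist'); env.get_obs()
i=optics.camera_info('wrist'); im=optics.grab_frame('wrist')
h=cv2.cvtColor(im,cv2.COLOR_RGB2HSV); m=((h[...,1]<55)&(h[...,2]>70)).astype(np.uint8)
m=cv2.morphologyEx(m,cv2.MORPH_CLOSE,np.ones((9,9),np.uint8))
pri=cv2.dilate((render(i,kind,(x,y,yaw),z0,1)>.5).astype(np.uint8),np.ones((61,61),np.uint8))
n,l,st,c=cv2.connectedComponentsWithStats(m); t=proj(i,[[x,y,z0+.02]])[0]
print('expected px',t,[(st[j,4],np.round(c[j]).tolist()) for j in range(1,n) if st[j,4]>500])
ov=[(np.sum(pri[l==j]),j) for j in range(1,n)]; j=max(ov)[1]; mm=(l==j).astype(np.float32)
xy=np.array([x,y])+ray(i,c[j],z0+.012)[:2]-ray(i,np.argwhere(render(i,kind,(x,y,yaw),z0,1)>.5)[:,::-1].mean(0),z0+.012)[:2]
f=fit(i,mm,kind,xy,z0,[yaw,yaw+np.pi/2,yaw+np.pi,yaw-np.pi/2],2)
for q in f[:3]: print([float(v) for v in q])
b=f[0][1:]; v=im[:,:,::-1].copy(); v[cv2.Canny((render(i,kind,b,z0,1)*255).astype(np.uint8),50,150)>0]=(0,0,255)
cv2.imwrite(f'pics/{name}.png',v)
plan([(b[0],b[1],z0+.08,b[2]),(b[0],b[1],z0+.017,b[2])]); print(env.get_obs()['time'])
E
python3 wf.py long .4151 .224 -.16 w3
```

```text
expected px [280.77760644 188.79196652] [(np.int32(2379), [377.0, 167.0]), (np.int32(2276), [280.0, 183.0]), (np.int32(1433), [372.0, 253.0]), (np.int32(1193), [188.0, 266.0]), (np.int32(898), [529.0, 303.0])]
[0.969, 0.4137, 0.223, -0.162]
[0.968, 0.4134, 0.2231, -0.161]
[0.576, 0.4268, 0.2031, 2.979]
at [0.4137 0.2262 0.1997] psi 2.988 tool z [-0.003  0.005 -1.   ]
0 shift [ -0.9  -3.7 119.7] turn [ 0.004 -0.004  0.009] psi 2.98
1 shift [ 0.  0. 63.] turn [ 0.  0. -0.] psi 2.98
10.8
```

View pics/w3.png

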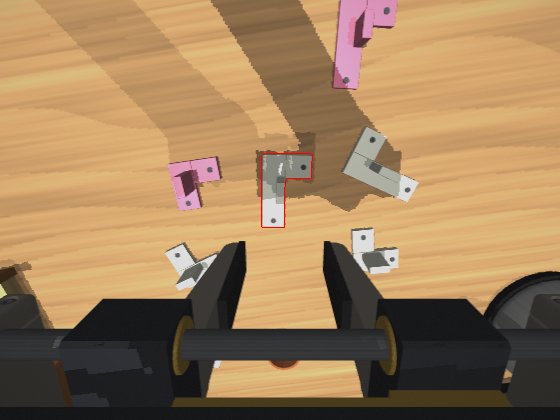

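Emit:
carry_out(steps=[[160, 0, -1, 30, 0.004, -0.004, 0.009], [160, 0, -2, 65, 0.004, -0.004, 0.009], [160, -1, -3, 100, 0.004, -0.004, 0.009], [160, -1, -4, 120, 0.004, -0.004, 0.009], [160, -1, -4, 120, 0.004, -0.004, 0.009]])

```text
time: 11.3
position: [0.4122, 0.2201, 0.0778]
tcp_rot: [-0.259, -3.127, 0.006]
ft_force: [-0.3, -0.7, 0.4]
grip_width: 0.371
```

Run:
```python
from h import *
plan([(.4136,.223,.017,-.162)]); print(env.get_obs()['grip_width'])
```

```text
at [0.4122 0.2201 0.0778] psi 2.977 tool z [-0.004 -0.003 -1.   ]
0 shift [-1.1  3.4 60.8] turn [-0.004 -0.004 -0.003] psi 2.98
0.371040094409528
```

Emit:
carry_out(steps=[[160, -1, 3, 20, -0.004, -0.004, -0.003], [160, -1, 3, 40, -0.004, -0.004, -0.003], [160, -1, 3, 55, -0.004, -0.004, -0.003], [160, -1, 3, 61, -0.004, -0.004, -0.003], [160, -1, 3, 61, -0.004, -0.004, -0.003]])

```text
time: 11.8
position: [0.4139, 0.2223, 0.0173]
tcp_rot: [0.256, 3.131, -0.0]
ft_force: [-0.6, 0.5, 1.0]
grip_width: 0.372
```

Emit:
carry_out(steps=[[255, 0, 0, 0, 0, 0, 0], [255, 0, 0, 0, 0, 0, 0], [255, 0, 0, 0, 0, 0, 0], [255, 0, 0, 0, 0, 0, 0], [255, 0, 0, 0, 0, 0, 0]], newtons=25)

```text
time: 12.3
position: [0.4143, 0.2227, 0.0177]
tcp_rot: [0.256, 3.13, 0.001]
ft_force: [0.8, 0.5, 3.1]
grip_width: 0.104
```

Emit:
carry_out(steps=[[255, 0, 0, -10, 0, 0, 0], [255, 0, 0, -25, 0, 0, 0], [255, 0, 0, -60, 0, 0, 0], [255, 0, 0, -100, 0, 0, 0], [255, 0, 0, -130, 0, 0, 0]])

```text
time: 12.8
position: [0.4143, 0.2226, 0.1503]
tcp_rot: [0.256, 3.129, 0.002]
ft_force: [1.4, 0.1, -1.4]
grip_width: 0.105
```

Run:
```python
from h import *
o=env.get_obs();print(o['grip_width'],o['ft_force'],o['time'])
ux=np.array([np.cos(.105),np.sin(.105)]);uy=np.array([-ux[1],ux[0]])
print('well guess',np.array([.4494,-.271])+.113*ux)
for a in (0,np.pi): print(.105+a)
plan([(.43,.1,.2,2.5),(.5,-.1,.2,1.9),(.55,-.22,.2,.105)])
```

```text
0.10521495608563128 [ 1.38982849  0.12173418 -1.36438594] 12.8
well guess [ 0.56177766 -0.25915679]
0.105
3.246592653589793
at [0.4143 0.2226 0.1503] psi 2.978 tool z [ 0.002  0.001 -1.   ]
0 shift [ -35.5 -118.4  -49.8] turn [0.002 0.002 0.478] psi 2.5
1 shift [-175.8 -118.3   -0. ] turn [0.  0.  0.6] psi 1.9
2 shift [-129.7    8.5   -0. ] turn [0.    0.    1.795] psi 0.105
```

```bash
cat >> h.py <<'E'
W=dict(c=np.array([.5618,-.2592]),yaw=.105)
def well(x,y,yaw):  # mm,mm,rad -> world x,y,yaw
    c,s=np.cos(W['yaw']),np.sin(W['yaw']); return W['c'][0]+(c*x-s*y)/1000,W['c'][1]+(s*x+c*y)/1000,yaw+W['yaw']
SL=dict(A=(-24.8,42,0),B=(24.8,58,np.pi),P1=(41.3,-57,np.pi/2),P2=(25.3,-10,-np.pi/2),P3=(-25.3,-40,np.pi/2))
def plan2(wps):  # explicit psi, no folding
    P,psi,r=pose(); print('at',np.round(P,4),'psi',round(psi,3),'toolz',np.round(r[:,2],3))
    for x,y,z,t in wps:
        T=R.from_euler('z',t)*R.from_rotvec([np.pi,0,0]); w=(R.from_matrix(r).inv()*T).as_rotvec(); m=r.T@(np.array([x,y,z])-P)*1000
        print('shift',np.round(m,1),'turn',np.round(w,3)); P=np.array([x,y,z]); r=T.as_matrix()
E
python3 - <<'E'
from h import *
x,y,t=well(*SL['A']);print(x,y,t)
plan2([(.44,.06,.2,3.05),(.5,-.12,.2,3.2),(x,y,.2,t+np.pi)])
E
```

```text
0.5327346833530242 -0.22003053015151938 0.105
at [0.4143 0.2226 0.1503] psi 2.978 toolz [ 0.002  0.001 -1.   ]
shift [ -51.9 -156.2  -49.9] turn [ 0.002  0.002 -0.072]
shift [ -76.2 -173.8   -0. ] turn [-0.    0.   -0.15]
shift [ -26.8 -101.8   -0. ] turn [ 0.     0.    -0.047]
```

Emit:
carry_out(steps=[[255, -10, -30, -15, 0.002, 0.002, -0.02], [255, -20, -63, -30, 0.002, 0.002, -0.03], [255, -31, -95, -45, 0.002, 0.002, -0.05], [255, -42, -127, -50, 0.002, 0.002, -0.07], [255, -52, -156, -50, 0.002, 0.002, -0.07]])

```text
time: 13.3
position: [0.4405, 0.0586, 0.2017]
tcp_rot: [0.146, 3.136, 0.001]
ft_force: [0.6, 0.6, -0.8]
grip_width: 0.107
```

Emit:
carry_out(steps=[[255, -15, -35, 0, 0, 0, -0.03], [255, -30, -70, 0, 0, 0, -0.06], [255, -46, -105, 0, 0, 0, -0.09], [255, -61, -140, 0, 0, 0, -0.12], [255, -76, -174, 0, 0, 0, -0.15]])

```text
time: 13.8
position: [0.4998, -0.1233, 0.2024]
tcp_rot: [-0.09, 3.138, 0.001]
ft_force: [-0.1, 1.3, -0.9]
grip_width: 0.105
```

Emit:
carry_out(steps=[[255, -7, -25, 0, 0, 0, -0.01], [255, -14, -50, 0, 0, 0, -0.02], [255, -21, -75, 0, 0, 0, -0.03], [255, -27, -95, 0, 0, 0, -0.05], [255, -27, -102, 0, 0, 0, -0.05]])

```text
time: 14.3
position: [0.5324, -0.2258, 0.2027]
tcp_rot: [-0.165, 3.135, -0.001]
ft_force: [-0.2, -0.3, -0.5]
grip_width: 0.103
```

Run:
```python
from h import *
optics.grab_frame('wrist'); env.get_obs(); i,im=shot('wrist','w4')
np.save('wi.npy',i,allow_pickle=True); o=env.get_obs(); print(o['time'],o['grip_width'],pose())
# edges of the well as expected
for n,q in dict(BL=(68,85),BR=(68,-85),FR=(-68,-85),FL=(-68,85)).items():
    x,y,_=well(*q,0); print(n,np.round(proj(i,[[x,y,.03],[x,y,.014],[x,y,.078]]),1).tolist())
```

```text
14.4 0.10755298899780104 (array([ 0.53184522, -0.22429776,  0.20239966]), np.float64(-3.036354445289606), array([[-9.94466148e-01, -1.05045059e-01,  1.61761346e-03],
       [-1.05043912e-01,  9.94467280e-01,  7.78274046e-04],
       [-1.69041750e-03,  6.04046746e-04, -9.99998389e-01]]))
BL [[321.1, 255.6], [319.7, 250.5], [325.8, 273.6]]
BR [[194.7, 255.7], [198.0, 250.6], [183.0, 273.7]]
FR [[184.5, 153.6], [188.6, 152.1], [169.9, 158.9]]
FL [[325.0, 153.4], [323.3, 151.9], [330.9, 158.7]]
```

View pics/w4.png

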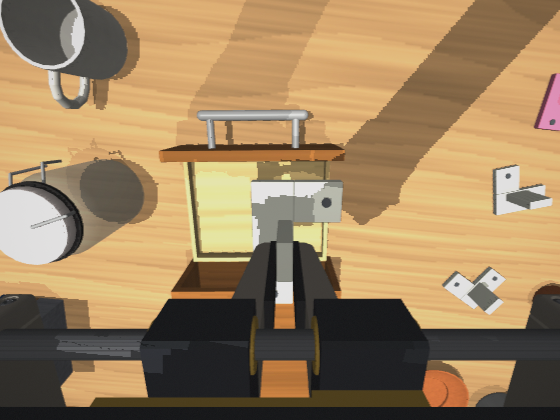

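Run:
```python
import cv2
v=cv2.imread('pics/w4.png')[130:280,170:350]; cv2.imwrite('pics/w4c.png',cv2.resize(v,None,fx=4,fy=4,interpolation=cv2.INTER_NEAREST))
```

```text
(no output)
```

View pics/w4c.png

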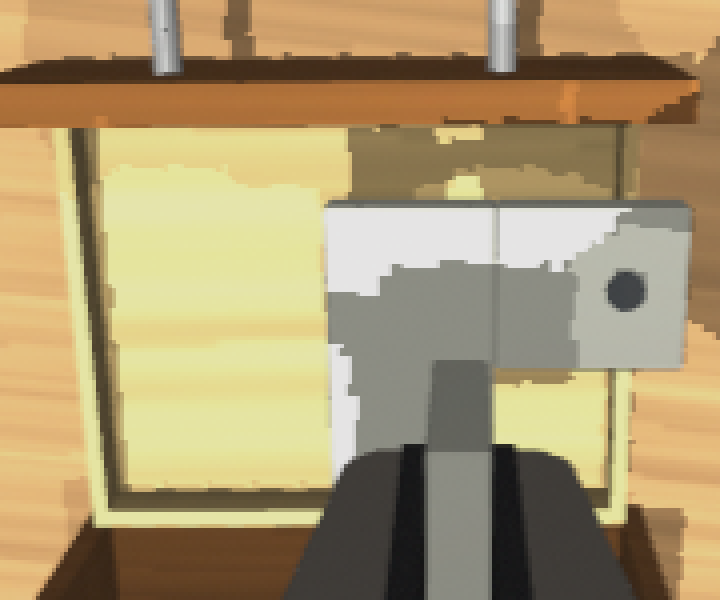

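Run:
```python
from h import *
i=np.load('wi.npy',allow_pickle=True).item(); P=np.array([.53184522,-.22429776,.20239966]);t=-3.036354+np.pi;print(t)
u=np.array([np.cos(t),np.sin(t)]);v=np.array([-u[1],u[0]])
for dz in(.017,):
    z=P[2]-dz+.008
    for q,uv in(((-40.5,-24),(251.7,181.2)),((-40.5,40),(343,181.2)),((-10.5,40),(341,222)),((-10.5,6),(294,222))):
        p=P[:2]+(u*q[0]+v*q[1])/1000; m=ray(i,uv,z)[:2]-p; print(np.round(proj(i,[[*p,z]]),1),uv,'plate off mm',np.round([m@u*1000,m@v*1000],1))
for n,q,z,uv in(('BL',(68,85),.03,(323,258)),('BR',(68,-85),.03,(197,258)),('FR',(-68,-85),.078,(None)),('FRr',(-68,-85),.03,(188,162))):
    if uv:
        x,y,_=well(*q,0);m=ray(i,uv,z)[:2]-[x,y];print(n,'well off',np.round([m@u*1000,m@v*1000],1))
```

```text
0.1052386535897929
[[252.1 183.5]] (251.7, 181.2) plate off mm [-1.6 -0.2]
[[345.6 183.3]] (343, 181.2) plate off mm [-1.5 -1.9]
[[343.1 224.5]] (341, 222) plate off mm [-1.9 -1.6]
[[295.5 224.6]] (294, 222) plate off mm [-2.  -1.1]
BL well off [3.6 2.7]
BR well off [3.4 2.8]
FRr well off [10.2  3.2]
```

```bash
sed -i "s/c=np.array(\[.5618,-.2592\])/c=np.array([.5631,-.2570])/" h.py
python3 - <<'E'
from h import *
x,y,t=well(-24,42,0)
plan2([(x,y,.12,t+np.pi),(x,y,.058,t+np.pi)])
E
```

```text
at [ 0.5318 -0.2243  0.2024] psi -3.036 toolz [ 0.002  0.001 -1.   ]
shift [-3.5  6.2 82.4] turn [0.001 0.002 0.   ]
shift [ 0. -0. 62.] turn [0. 0. 0.]
```

Emit:
carry_out(steps=[[255, -1, 2, 20, 0.001, 0.002, 0], [255, -2, 4, 45, 0.001, 0.002, 0], [255, -3, 6, 70, 0.001, 0.002, 0], [255, -3.5, 6, 82, 0.001, 0.002, 0], [255, -3.5, 6, 82, 0.001, 0.002, 0]])

```text
time: 14.9
position: [0.5337, -0.2163, 0.1191]
tcp_rot: [0.167, -3.134, -0.002]
ft_force: [-0.2, -0.3, 0.7]
grip_width: 0.106
```

Emit:
carry_out(steps=[[255, 0, 0, 15, 0, 0, 0], [255, 0, 0, 30, 0, 0, 0], [255, 0, 0, 45, 0, 0, 0], [255, 0, 0, 60, 0, 0, 0], [255, 0, 0, 62, 0, 0, 0]])

```text
time: 15.4
position: [0.5331, -0.2159, 0.0551]
tcp_rot: [0.167, -3.132, -0.003]
ft_force: [0.4, 0.5, -0.1]
grip_width: 0.107
```

Run:
```python
from h import *
optics.grab_frame('wrist'); o=env.get_obs(); i,im=shot('wrist','w5',(140,60,400,260),3)
np.save('wi.npy',i,allow_pickle=True); print(o['time'],o['grip_width'],o['ft_force'],pose())
```

```text
15.45 0.1047485407546223 [ 1.4373157   0.59806898 -0.90633642] (array([ 0.53319156, -0.21616476,  0.05638145]), np.float64(-3.035239919984547), array([[-0.99433978, -0.10614419, -0.00467024],
       [-0.10615128,  0.99434915,  0.00129575],
       [ 0.00450631,  0.00178416, -0.99998825]]))
```

View pics/w5.png

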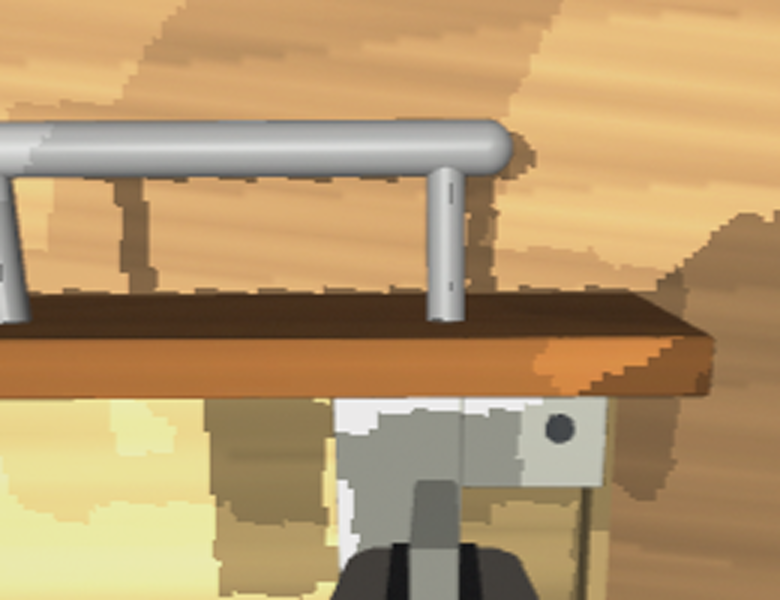

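Run:
```python
from h import *
i=np.load('wi.npy',allow_pickle=True).item(); ux=np.array([np.cos(.105),np.sin(.105)]);uy=np.array([-ux[1],ux[0]])
P=pose()[0]
def L(zu,zv,z,n): 
    p=ray(i,(140+zu/3,60+zv/3),z)[:2]-P[:2]; print(n,np.round(1000*np.array([p@ux,p@uy]),1))
pz=P[2]-.017+.008
L(605,405,pz,'plate +y edge top'); L(603,486,pz,'plate corner (-10.5,40)');L(337,405,pz,'plate -y edge(-24)')
L(592,495,.03,'rim inner?');L(579,495,.014,'floor edge?');L(608,495,.03,'rim outer?')
L(500,397,.078,'panel inner top');L(500,338,.078,'panel outer top');L(490,148,.056,'handle end')
L(713,345,.078,'panel side')
```

```text
plate +y edge top [-32.6  39.3]
plate corner (-10.5,40) [-12.9  40. ]
plate -y edge(-24) [-32.6 -22.4]
rim inner? [-4.3 40.8]
floor edge? [ 1.5 40.3]
rim outer? [-4.3 44.9]
panel inner top [-41.9  12.7]
panel outer top [-53.5  12.4]
handle end [-88.5  11.2]
panel side [-52.1  53.1]
```

```bash
sed -i "s/c=np.array(\[.5631,-.2570\])/c=np.array([.5638,-.2574])/" h.py
python3 - <<'E'
from h import *
x,y,t=well(-22.5,41.5,0)
plan2([(x,y,.056,t+np.pi),(x,y,.032,t+np.pi)])
E
```

```text
at [ 0.5332 -0.2162  0.0564] psi -3.035 toolz [-0.005  0.001 -1.   ]
shift [-3.6 -2.7  0.4] turn [ 0.002 -0.005  0.001]
shift [ 0. -0. 24.] turn [0. 0. 0.]
```

Emit:
carry_out(steps=[[255, -3.6, -2.7, 0, 0.002, -0.005, 0], [255, -3.6, -2.7, 0, 0.002, -0.005, 0], [255, -3.6, -2.7, 5, 0.002, -0.005, 0], [255, -3.6, -2.7, 10, 0.002, -0.005, 0], [255, -3.6, -2.7, 15, 0.002, -0.005, 0]])

```text
time: 16.0
position: [0.5368, -0.2183, 0.041]
tcp_rot: [-0.167, 3.137, -0.0]
ft_force: [-0.4, 0.1, -0.5]
grip_width: 0.105
```

Run:
```python
from h import *
o=env.get_obs();print(o['grip_width'],o['ft_force'],o['moment'])
x,y,t=well(-22.5,41.5,0)
plan2([(x,y,.032,t+np.pi)])
```

```text
0.10478973857242119 [-0.36776788  0.11050929 -0.50300039] [-0.05707815 -0.01380776 -0.03044092]
at [ 0.5368 -0.2183  0.041 ] psi -3.035 toolz [ 0. -0. -1.]
shift [-0.2 -0.2  9. ] turn [-0.     0.     0.001]
```

Emit:
carry_out(steps=[[255, 0, 0, 3, 0, 0, 0], [255, 0, 0, 6, 0, 0, 0], [255, 0, 0, 9, 0, 0, 0], [255, 0, 0, 10, 0, 0, 0], [255, 0, 0, 10, 0, 0, 0]])

```text
time: 16.5
position: [0.5374, -0.2179, 0.0316]
tcp_rot: [-0.168, 3.136, 0.001]
ft_force: [-1.6, 1.6, 5.4]
grip_width: 0.106
```

Emit:
carry_out(steps=[[195, 0, 0, 0, 0, 0, 0], [195, 0, 0, 0, 0, 0, 0], [195, 0, 0, 0, 0, 0, 0], [195, 0, 0, -15, 0, 0, 0], [195, 0, 0, -40, 0, 0, 0]])

```text
time: 17.0
position: [0.5361, -0.2177, 0.0713]
tcp_rot: [0.167, -3.135, -0.002]
ft_force: [0.3, 0.2, -0.3]
grip_width: 0.238
```

Emit:
carry_out(steps=[[195, 0, 0, -40, 0, 0, 0], [195, 0, 0, -80, 0, 0, 0], [150, 0, 30, -120, 0, 0, 0], [150, 0, 70, -130, 0, 0, 0], [150, 0, 110, -130, 0, 0, 0]])

```text
time: 17.5
position: [0.526, -0.1082, 0.2051]
tcp_rot: [-0.164, 3.133, 0.001]
ft_force: [0.1, 1.0, 0.0]
grip_width: 0.411
```

Run:
```python
from h import *
o=env.get_obs();print(o['grip_width'],o['ft_force'],o['time'])
plan2([(.46,.1,.22,3.4),(.42,.3,.22,3.85),(.411,.353,.2,1.004+np.pi)])
```

```text
0.41123470924865135 [0.14287437 1.01413649 0.00379395] 17.5
at [ 0.526  -0.1082  0.2051] psi -3.037 toolz [ 0.004  0.001 -1.   ]
shift [ 43.8 214.  -14.9] turn [ 0.     0.004 -0.154]
shift [-12.4 203.6   0. ] turn [ 0.    0.   -0.45]
shift [-27.6  46.1  20. ] turn [ 0.     0.    -0.296]
```

Run:
```python
from h import *
plan2([(.47,.1,.22,2.6),(.42,.29,.22,1.95),(.411,.353,.22,1.35),(.411,.353,.2,1.004)])
```

```text
at [ 0.526  -0.1082  0.2051] psi -3.037 toolz [ 0.004  0.001 -1.   ]
shift [ 33.9 212.9 -14.9] turn [0.002 0.004 0.646]
shift [140.8 137.    0. ] turn [ 0.   -0.    0.65]
shift [61.9 15.   0. ] turn [ 0.  -0.   0.6]
shift [ 0. -0. 20.] turn [ 0.    -0.     0.346]
```

Emit:
carry_out(steps=[[150, 7, 43, -4, 0, 0.004, 0.13], [150, 14, 86, -8, 0, 0.004, 0.26], [150, 21, 130, -12, 0, 0.004, 0.39], [150, 28, 172, -15, 0, 0.004, 0.52], [150, 34, 213, -15, 0, 0.004, 0.646]])

```text
time: 18.0
position: [0.4709, 0.0972, 0.2217]
tcp_rot: [0.828, 3.029, 0.005]
ft_force: [0.1, -0.0, 1.0]
grip_width: 0.413
```

Emit:
carry_out(steps=[[150, 28, 27, 0, 0, 0, 0.13], [150, 56, 54, 0, 0, 0, 0.26], [150, 85, 82, 0, 0, 0, 0.39], [150, 113, 110, 0, 0, 0, 0.52], [150, 141, 137, 0, 0, 0, 0.65]])

```text
time: 18.5
position: [0.4187, 0.2882, 0.2233]
tcp_rot: [1.759, 2.602, 0.008]
ft_force: [0.3, -0.1, 0.6]
grip_width: 0.413
```

Emit:
carry_out(steps=[[150, 20, 5, 0, 0, 0, 0.12], [150, 40, 10, 0, 0, 0, 0.24], [150, 62, 15, 0, 0, 0, 0.36], [150, 62, 15, 0, 0, 0, 0.48], [150, 62, 15, 0, 0, 0, 0.6]])

```text
time: 19.0
position: [0.4094, 0.3519, 0.2243]
tcp_rot: [-2.454, -1.961, -0.009]
ft_force: [-0.7, -0.9, -0.1]
grip_width: 0.41
```

Emit:
carry_out(steps=[[150, 0, 0, 10, 0, 0, 0.12], [150, 0, 0, 20, 0, 0, 0.24], [150, 0, 0, 20, 0, 0, 0.346], [150, 0, 0, 20, 0, 0, 0.346], [150, 0, 0, 20, 0, 0, 0.346]])

```text
time: 19.5
position: [0.4096, 0.352, 0.2051]
tcp_rot: [-2.752, -1.512, -0.01]
ft_force: [-0.2, -0.3, 0.1]
grip_width: 0.408
```

```bash
sed -i 's/^plan(\[(b\[0\].*/t=b[2] if len(sys.argv)<8 else float(sys.argv[7])\nif len(sys.argv)<8: plan2([(b[0],b[1],z0+.08,b[2])])\nelse: plan2([(b[0],b[1],z0+.08,b[2]+np.pi*round((t-b[2])\/np.pi))])\nprint(env.get_obs()["time"])/' wf.py; python3 wf.py long .411 .353 1.004 w6 0 1.004
```

```text
expected px [284.43457044 184.23616139] [(np.int32(4123), [305.0, 165.0]), (np.int32(1675), [537.0, 253.0]), (np.int32(844), [439.0, 287.0]), (np.int32(1112), [282.0, 350.0])]
[0.484, 0.4296, 0.3531, -2.432]
[0.48, 0.455, 0.3594, -0.052]
[0.479, 0.4549, 0.3593, -0.054]
at [0.4096 0.352  0.2049] psi 1.004 toolz [ 0.005  0.005 -1.   ]
shift [ 10.8  16.1 125. ] turn [ 0.001 -0.007  0.295]
19.6
```

View pics/w6.png

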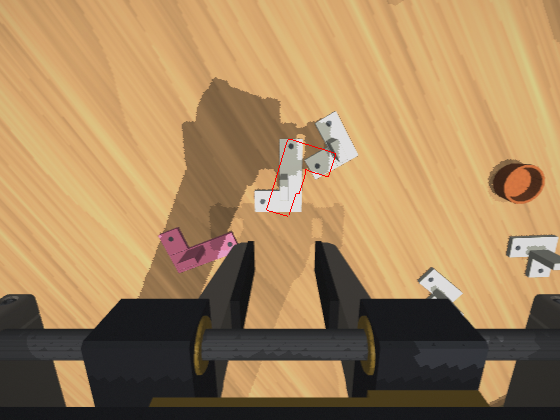

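Emit:
carry_out(steps=[[180, 0, -1, 30, 0.001, -0.006, 0.003], [180, 0, -1, 60, 0.001, -0.006, 0.003], [180, 0, -1, 95, 0.001, -0.006, 0.003], [180, 0, -1, 125, 0.001, -0.006, 0.003], [180, 0, -1, 125, 0.001, -0.006, 0.003]])

```text
time: 20.2
position: [0.407, 0.3509, 0.0763]
tcp_rot: [2.754, 1.506, -0.011]
ft_force: [-0.5, -1.1, 0.3]
grip_width: 0.292
```

Run:
```python
from h import *
plan2([(.4093,.3526,.017,1.001)]); print(env.get_obs()['grip_width'])
```

```text
at [0.407  0.3509 0.0763] psi 1.001 toolz [-0.005 -0.006 -1.   ]
shift [ 3.1  1.  59.3] turn [-0.001  0.007  0.   ]
0.2920815538444016
```

Emit:
carry_out(steps=[[180, 3, 1, 15, -0.001, 0.007, 0], [180, 3, 1, 30, -0.001, 0.007, 0], [180, 3, 1, 45, -0.001, 0.007, 0], [180, 3, 1, 59, -0.001, 0.007, 0], [180, 3, 1, 59, -0.001, 0.007, 0]])

```text
time: 20.7
position: [0.4085, 0.3519, 0.0162]
tcp_rot: [2.755, 1.507, -0.004]
ft_force: [-0.2, -0.3, -0.8]
grip_width: 0.294
```

Emit:
carry_out(steps=[[255, 0, 0, 0, 0, 0, 0], [255, 0, 0, 0, 0, 0, 0], [255, 0, 0, 0, 0, 0, 0], [255, 0, 0, 0, 0, 0, 0], [255, 0, 0, 0, 0, 0, 0]], newtons=25)

```text
time: 21.2
position: [0.4088, 0.3522, 0.0167]
tcp_rot: [2.755, 1.508, -0.003]
ft_force: [-0.8, -0.3, 3.2]
grip_width: 0.105
```

Emit:
carry_out(steps=[[255, 0, 0, -10, 0, 0, 0], [255, 0, 0, -25, 0, 0, 0], [255, 0, 0, -60, 0, 0, 0], [255, 0, 0, -100, 0, 0, 0], [255, 0, 0, -150, 0, 0, 0]])

```text
time: 21.7
position: [0.4082, 0.3515, 0.1683]
tcp_rot: [2.755, 1.507, -0.006]
ft_force: [1.0, 0.9, -0.6]
grip_width: 0.106
```

Run:
```python
from h import *
o=env.get_obs();print(o['grip_width'],o['ft_force'],o['time'])
x,y,t=well(*SL['B'])
plan2([(.42,.25,.2,1.6),(.45,.05,.2,2.2),(.52,-.12,.2,2.8),(x,y,.15,t)])
```

```text
0.10594505085577312 [ 0.99310502  0.85665372 -0.58614332] 21.7
at [0.4082 0.3515 0.1683] psi 1.001 toolz [-0.002 -0.003 -1.   ]
shift [-79.3  64.7 -31.4] turn [-0.002  0.004 -0.599]
shift [-200.8   24.1    0. ] turn [-0.   0.  -0.6]
shift [-178.6  -43.5   -0. ] turn [ 0.   0.  -0.6]
shift [-84.6 -51.8  50. ] turn [ 0.     0.    -0.447]
```

Emit:
carry_out(steps=[[255, -16, 13, -10, 0, 0, -0.12], [255, -32, 26, -20, 0, 0, -0.24], [255, -48, 39, -31, 0, 0, -0.36], [255, -64, 52, -31, 0, 0, -0.48], [255, -79, 65, -31, -0.002, 0.004, -0.6]])

```text
time: 22.2
position: [0.4208, 0.2493, 0.2014]
tcp_rot: [2.182, 2.26, 0.005]
ft_force: [0.0, -0.4, -0.0]
grip_width: 0.108
```

Emit:
carry_out(steps=[[255, -40, 5, 0, 0, 0, -0.12], [255, -80, 10, 0, 0, 0, -0.24], [255, -120, 15, 0, 0, 0, -0.36], [255, -160, 20, 0, 0, 0, -0.48], [255, -200, 24, 0, 0, 0, -0.6]])

```text
time: 22.7
position: [0.4519, 0.0486, 0.2024]
tcp_rot: [1.409, 2.805, 0.007]
ft_force: [0.3, -0.3, -0.7]
grip_width: 0.11
```

Emit:
carry_out(steps=[[255, -36, -9, 0, 0, 0, -0.12], [255, -72, -18, 0, 0, 0, -0.24], [255, -108, -26, 0, 0, 0, -0.36], [255, -144, -35, 0, 0, 0, -0.48], [255, -178, -43, 0, 0, 0, -0.6]])

```text
time: 23.2
position: [0.5241, -0.1216, 0.2036]
tcp_rot: [0.51, 3.095, 0.006]
ft_force: [-0.6, 1.5, 0.2]
grip_width: 0.103
```

Emit:
carry_out(steps=[[255, -25, -15, 0, 0, 0, -0.1], [255, -50, -30, 10, 0, 0, -0.2], [255, -70, -42, 20, 0, 0, -0.3], [255, -85, -52, 30, 0, 0, -0.4], [255, -85, -52, 40, 0, 0, -0.44]])

```text
time: 23.7
position: [0.5891, -0.2008, 0.1646]
tcp_rot: [-0.178, 3.129, 0.001]
ft_force: [0.8, -0.4, -1.6]
grip_width: 0.105
```

Run:
```python
from h import *
optics.grab_frame('wrist'); o=env.get_obs(); i,im=shot('wrist','w8',(140,90,400,290),3)
np.save('wi.npy',i,allow_pickle=True); print(o['time'],o['grip_width'],o['ft_force'])
x,y,t=well(*SL['B']); plan2([(x,y,.07,t)]); print(pose())
```

```text
23.75 0.1000815642049521 [-0.16047497  0.92361297 -0.97857941]
at [ 0.5873 -0.1983  0.1633] psi -3.029 toolz [ 0.004  0.004 -1.   ]
shift [ 5.1  1.4 93.3] turn [0.003 0.004 0.007]
(array([ 0.58728435, -0.19828923,  0.1633481 ]), np.float64(-3.029157990036667), array([[-0.9936774 , -0.11221023,  0.00375306],
       [-0.11219696,  0.99367955,  0.00357565],
       [-0.00413056,  0.00313196, -0.99998656]]))
```

View pics/w8.png

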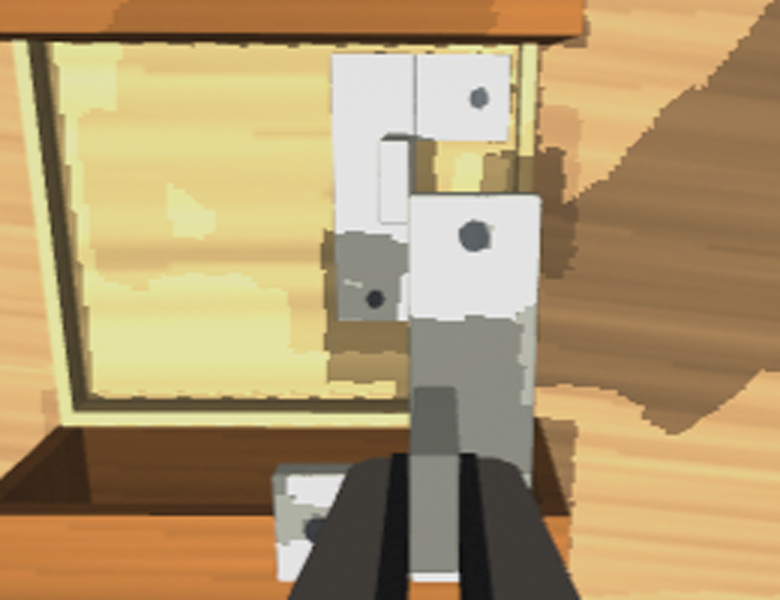

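```bash
cat > rel.py <<'E'
from h import *
i=np.load('wi.npy',allow_pickle=True).item(); ux=np.array([np.cos(.105),np.sin(.105)]);uy=np.array([-ux[1],ux[0]])
def L(zu,zv,z,n,ox=140,oy=90,k=3):
    p=ray(i,(ox+zu/k,oy+zv/k),z)[:2]-W['c']; print(n,np.round(1000*np.array([p@ux,p@uy]),1))
E
python3 - <<'E'
from rel import *
for u,v in((333,55),(510,55),(508,140),(337,320),(412,320)): L(u,v,.022,'A')
L(65,400,.03,'BR rim');L(25,42,.03,'FR rim');L(522,60,.03,'left rim');L(300,38,.078,'panel')
P=pose()[0];pz=P[2]-.017+.008; t=pose()[1]
u=np.array([np.cos(t),np.sin(t)]);v=np.array([-u[1],u[0]])
for uv,q in(((410,195),(57.5,6)),((541,195),(57.5,-24)),((277,580),(-40.5,40)),((277,467),(-10.5,40))):
    e=P[:2]+(u*q[0]+v*q[1])/1000; m=ray(i,(140+uv[0]/3,90+uv[1]/3),pz)[:2]-e; print('held off (plate frame)',np.round([m@u*1000,m@v*1000],1))
E
```

```text
A [-62.4  19.3]
A [-63.   81.6]
A [-33.9  81.9]
A [34.  18.5]
A [33.8 47.3]
BR rim [ 64.7 -86.2]
FR rim [-65.5 -85.1]
left rim [-61.2  85.1]
panel [-65.7  15.6]
held off (plate frame) [2.3 0.5]
held off (plate frame) [2.3 1.6]
held off (plate frame) [3.7 0.7]
held off (plate frame) [ 4.8 -0.9]
```

Run:
```python
from h import *
x,y,t=well(26.2,57.5,np.pi); plan2([(x,y,.07,t),(x,y,.045,t)])
```

```text
at [ 0.5873 -0.1983  0.1633] psi -3.029 toolz [ 0.004  0.004 -1.   ]
shift [ 3.7  0.9 93.3] turn [0.003 0.004 0.007]
shift [ 0. -0. 25.] turn [0. 0. 0.]
```

Emit:
carry_out(steps=[[255, 2, 1, 20, 0.003, 0.004, 0.007], [255, 3.7, 1, 45, 0.003, 0.004, 0.007], [255, 3.7, 1, 70, 0.003, 0.004, 0.007], [255, 3.7, 1, 90, 0.003, 0.004, 0.007], [255, 3.7, 1, 93, 0.003, 0.004, 0.007]])

```text
time: 24.3
position: [0.5825, -0.1962, 0.0693]
tcp_rot: [0.165, -3.134, -0.002]
ft_force: [-0.3, 0.4, -0.6]
grip_width: 0.104
```

Run:
```python
from h import *
x,y,t=well(26.2,57.5,np.pi); plan2([(x,y,.045,t),(x,y,.031,t)]);print(env.get_obs()['grip_width'])
```

```text
at [ 0.5825 -0.1962  0.0693] psi -3.036 toolz [-0.003  0.001 -1.   ]
shift [-1.3 -1.4 24.3] turn [ 0.002 -0.003  0.   ]
shift [ 0. -0. 14.] turn [0. 0. 0.]
0.10407191191074013
```

Emit:
carry_out(steps=[[255, -1.3, -1.4, 6, 0.002, -0.003, 0], [255, -1.3, -1.4, 12, 0.002, -0.003, 0], [255, -1.3, -1.4, 18, 0.002, -0.003, 0], [255, -1.3, -1.4, 24, 0.002, -0.003, 0], [255, -1.3, -1.4, 24, 0.002, -0.003, 0]])

```text
time: 24.8
position: [0.5834, -0.1973, 0.0447]
tcp_rot: [0.165, -3.136, 0.0]
ft_force: [0.3, -0.2, -0.5]
grip_width: 0.105
```

Emit:
carry_out(steps=[[255, 0, 0, 4, 0, 0, 0], [255, 0, 0, 8, 0, 0, 0], [255, 0, 0, 12, 0, 0, 0], [255, 0, 0, 14, 0, 0, 0], [255, 0, 0, 14, 0, 0, 0]])

```text
time: 25.3
position: [0.5837, -0.1972, 0.0308]
tcp_rot: [0.165, -3.137, -0.0]
ft_force: [0.4, 1.2, 0.4]
grip_width: 0.105
```

Run:
```python
from h import *
o=env.get_obs();print(o['ft_force'],o['moment'],pose()[0],o['grip_width'])
x,y,t=well(26.2,57.5,np.pi); plan2([(x,y,.031,t)])
```

```text
[0.43329734 1.15765283 0.37392388] [ 0.17693699 -0.12842939  0.03690701] [ 0.58366039 -0.19717983  0.03077694] 0.1054774361798723
at [ 0.5837 -0.1972  0.0308] psi -3.036 toolz [-0.  0. -1.]
shift [-0.1 -0.3 -0.2] turn [ 0. -0.  0.]
```

Run:
```python
from h import *
plan2([(.58366,-.1972,.13,3.247),(.55,-.05,.22,2.65),(.517,.083,.21,2.1),(.517,.083,.2,1.88)])
```

```text
at [ 0.5837 -0.1972  0.0308] psi -3.036 toolz [-0.  0. -1.]
shift [  0.   -0.  -99.2] turn [ 0. -0. -0.]
shift [ 18.  149.9 -90. ] turn [ 0.    -0.     0.597]
shift [ 91.9 101.7  10. ] turn [-0.   -0.    0.55]
shift [ 0. -0. 10.] turn [ 0.   -0.    0.22]
```

Emit:
carry_out(steps=[[195, 0, 0, 0, 0, 0, 0], [195, 0, 0, 0, 0, 0, 0], [195, 0, 0, 0, 0, 0, 0], [195, 0, 0, -15, 0, 0, 0], [195, 0, 0, -40, 0, 0, 0]])

```text
time: 25.8
position: [0.5824, -0.1969, 0.0704]
tcp_rot: [0.165, -3.133, -0.001]
ft_force: [0.4, 1.1, 1.2]
grip_width: 0.232
```

Emit:
carry_out(steps=[[195, 0, 0, -30, 0, 0, 0], [195, 0, 0, -60, 0, 0, 0.1], [160, 6, 50, -100, 0, 0, 0.25], [160, 12, 100, -140, 0, 0, 0.4], [160, 18, 150, -150, 0, 0, 0.55]])

```text
time: 26.3
position: [0.5571, -0.0794, 0.2125]
tcp_rot: [0.683, 3.066, 0.001]
ft_force: [1.6, 0.6, 0.4]
grip_width: 0.373
```

Emit:
carry_out(steps=[[160, 20, 20, 2, 0, 0, 0.13], [160, 40, 40, 4, 0, 0, 0.26], [160, 60, 60, 6, 0, 0, 0.39], [160, 80, 85, 8, 0, 0, 0.52], [160, 92, 102, 10, 0, 0, 0.65]])

```text
time: 26.8
position: [0.5163, 0.0543, 0.2036]
tcp_rot: [1.631, 2.685, 0.004]
ft_force: [-0.1, 0.2, -0.1]
grip_width: 0.371
```

Run:
```python
from h import *
plan2([(.517,.083,.2,1.88)]);o=env.get_obs();print(o['time'],o['ft_force'],o['grip_width'])
```

```text
at [0.5163 0.0543 0.2036] psi 2.05 toolz [ 0.002  0.002 -1.   ]
shift [25.2 13.8  3.7] turn [ 0.002 -0.002  0.17 ]
26.8 [-0.10508237  0.20261936 -0.12015485] 0.3708761533364853
```

Emit:
carry_out(steps=[[160, 8, 5, 1, 0.002, -0.002, 0.06], [160, 17, 10, 2, 0.002, -0.002, 0.12], [160, 25, 14, 4, 0.002, -0.002, 0.17], [160, 25, 14, 4, 0.002, -0.002, 0.17], [160, 25, 14, 4, 0.002, -0.002, 0.17]])

```text
time: 27.3
position: [0.5173, 0.0827, 0.2003]
tcp_rot: [1.851, 2.537, 0.001]
ft_force: [-0.6, 0.2, 0.2]
grip_width: 0.374
```

```bash
K=5 python3 wf.py short .517 .083 1.88 w9 0 1.88
```

```text
expected px [284.37467658 184.81306179] [(np.int32(1691), [282.0, 180.0]), (np.int32(1617), [381.0, 222.0]), (np.int32(1932), [260.0, 375.0])]
[0.961, 0.5155, 0.083, 1.879]
[0.609, 0.5162, 0.0822, -2.23]
[0.588, 0.5165, 0.0825, -0.338]
at [0.5174 0.0822 0.2002] psi 1.88 toolz [ 0.001 -0.    -1.   ]
shift [  1.4  -1.6 120.2] turn [0.001 0.    0.001]
27.4
```

Emit:
carry_out(steps=[[180, 1, -2, 30, 0, 0, 0], [180, 1, -2, 60, 0, 0, 0], [180, 1, -2, 95, 0, 0, 0], [180, 1, -2, 120, 0, 0, 0], [180, 1, -2, 120, 0, 0, 0]])

```text
time: 27.9
position: [0.5128, 0.0813, 0.0776]
tcp_rot: [-1.852, -2.534, 0.008]
ft_force: [-0.7, -0.3, -0.2]
grip_width: 0.295
```

Run:
```python
from h import *
plan2([(.5155,.083,.017,1.879)])
```

```text
at [0.5128 0.0813 0.0776] psi 1.879 toolz [-0.005 -0.002 -1.   ]
shift [ 0.8  3.4 60.6] turn [-0.005  0.001  0.   ]
```

Emit:
carry_out(steps=[[180, 1, 3, 15, -0.005, 0.001, 0], [180, 1, 3, 30, -0.005, 0.001, 0], [180, 1, 3, 45, -0.005, 0.001, 0], [180, 1, 3, 60, -0.005, 0.001, 0], [180, 1, 3, 60, -0.005, 0.001, 0]])

```text
time: 28.4
position: [0.5137, 0.0827, 0.0159]
tcp_rot: [-1.853, -2.534, 0.004]
ft_force: [-0.5, 0.4, -1.0]
grip_width: 0.296
```

Emit:
carry_out(steps=[[255, 0, 0, 0, 0, 0, 0], [255, 0, 0, 0, 0, 0, 0], [255, 0, 0, 0, 0, 0, 0], [255, 0, 0, 0, 0, 0, 0], [255, 0, 0, 0, 0, 0, 0]])

```text
time: 28.9
position: [0.5139, 0.0828, 0.0163]
tcp_rot: [-1.853, -2.535, 0.003]
ft_force: [0.2, -0.2, 2.2]
grip_width: 0.103
```

Emit:
carry_out(steps=[[255, 0, 0, -10, 0, 0, 0], [255, 0, 0, -25, 0, 0, 0], [255, 0, 0, -60, 0, 0, 0], [255, 0, 0, -100, 0, 0, 0], [255, 0, 0, -150, 0, 0, 0]])

```text
time: 29.4
position: [0.5134, 0.0824, 0.168]
tcp_rot: [-1.853, -2.533, 0.006]
ft_force: [1.6, 0.9, -0.3]
grip_width: 0.107
```

Run:
```python
from h import *
o=env.get_obs();print(o['grip_width'],o['ft_force'],o['time'])
x,y,t=well(*SL['P1'])
plan2([(.55,-.12,.18,1.75),(x,y,.15,t),(x,y,.07,t)])
```

```text
0.1068997035282098 [ 1.63612461  0.89623116 -0.34930711] 29.4
at [0.5134 0.0824 0.168 ] psi 1.879 toolz [-0.005 -0.001 -1.   ]
shift [-204.   -26.5  -11.9] turn [-0.005  0.     0.129]
shift [-197.6   26.    30. ] turn [-0.    -0.     0.074]
shift [ 0. -0. 80.] turn [ 0. -0.  0.]
```

Emit:
carry_out(steps=[[255, -40, -5, -3, -0.005, 0, 0.03], [255, -80, -10, -6, -0.005, 0, 0.05], [255, -120, -15, -9, -0.005, 0, 0.08], [255, -165, -21, -12, -0.005, 0, 0.1], [255, -204, -26, -12, -0.005, 0, 0.13]])

```text
time: 29.9
position: [0.5509, -0.1222, 0.1822]
tcp_rot: [2.016, 2.406, 0.003]
ft_force: [1.1, 0.6, -0.5]
grip_width: 0.105
```

Emit:
carry_out(steps=[[255, -40, 5, 0, 0, 0, 0.02], [255, -80, 10, 5, 0, 0, 0.04], [255, -120, 16, 12, 0, 0, 0.06], [255, -160, 21, 20, 0, 0, 0.075], [255, -197, 26, 30, 0, 0, 0.075]])

```text
time: 30.4
position: [0.6117, -0.3136, 0.154]
tcp_rot: [2.104, 2.327, 0.004]
ft_force: [0.5, 0.2, 0.1]
grip_width: 0.109
```

Emit:
carry_out(steps=[[255, 0, 0, 20, 0, 0, 0], [255, 0, 0, 40, 0, 0, 0], [255, 0, 0, 60, 0, 0, 0], [255, 0, 0, 75, 0, 0, 0], [255, 0, 0, 75, 0, 0, 0]])

```text
time: 30.9
position: [0.611, -0.3127, 0.0776]
tcp_rot: [2.106, 2.33, 0.002]
ft_force: [1.0, 0.0, -0.8]
grip_width: 0.108
```

Run:
```python
from h import *
o=env.get_obs();print(o['grip_width'],o['ft_force'],o['time'])
x,y,t=well(*SL['P1'])
plan2([(x,y,.045,t),(x,y,.031,t)])
```

```text
0.10750022806265248 [ 0.99827083  0.00438793 -0.76820297] 30.9
at [ 0.611  -0.3127  0.0776] psi 1.671 toolz [ 0.002  0.    -1.   ]
shift [ 2.9  0.1 32.6] turn [ 0.002 -0.    -0.004]
shift [ 0. -0. 14.] turn [ 0. -0.  0.]
```

Emit:
carry_out(steps=[[255, 3, 0, 0, 0.002, 0, -0.004], [255, 3, 0, 10, 0.002, 0, -0.004], [255, 3, 0, 20, 0.002, 0, -0.004], [255, 3, 0, 33, 0.002, 0, -0.004], [255, 3, 0, 33, 0.002, 0, -0.004]])

```text
time: 31.4
position: [0.6093, -0.3088, 0.0422]
tcp_rot: [-2.1, -2.332, 0.002]
ft_force: [-0.6, -0.1, -0.2]
grip_width: 0.106
```

Emit:
carry_out(steps=[[255, 0, 0, 4, 0, 0, 0], [255, 0, 0, 8, 0, 0, 0], [255, 0, 0, 12, 0, 0, 0], [255, 0, 0, 14, 0, 0, 0], [255, 0, 0, 14, 0, 0, 0]])

```text
time: 31.9
position: [0.6109, -0.3087, 0.0302]
tcp_rot: [-2.1, -2.334, -0.001]
ft_force: [-0.9, 2.0, 8.9]
grip_width: 0.104
```

Run:
```python
from h import *
o=env.get_obs();print(o['grip_width'],o['ft_force'],o['moment'],o['time'])
x,y,t=well(*SL['P1'])
plan2([(x,y,.0303,t)])
```

```text
0.10357706332051074 [-0.88157863  2.04473799  8.92195039] [0.50379052 0.26172261 0.01898685] 31.9
at [ 0.6109 -0.3087  0.0302] psi 1.676 toolz [-0.001  0.002 -1.   ]
shift [-1.  -0.1 -0.1] turn [-0.001 -0.002  0.   ]
```

Emit:
carry_out(steps=[[215, 0, 0, 0, 0, 0, 0], [215, 0, 0, 0, 0, 0, 0], [215, 0, 0, 0, 0, 0, 0], [215, 0, 0, -15, 0, 0, 0], [215, 0, 0, -40, 0, 0, 0]])

```text
time: 32.4
position: [0.6096, -0.3082, 0.0695]
tcp_rot: [-2.098, -2.331, 0.001]
ft_force: [-0.3, 0.4, 0.5]
grip_width: 0.157
```

Emit:
carry_out(steps=[[215, 0, 0, -40, 0, 0, 0], [215, 0, 0, -80, 0, 0, 0], [160, 40, 0, -110, 0, 0, 0], [160, 80, 0, -130, 0, 0, 0], [160, 120, 0, -140, 0, 0, 0]])

```text
time: 32.9
position: [0.5982, -0.189, 0.2131]
tcp_rot: [-2.102, -2.332, -0.003]
ft_force: [0.4, 1.8, -1.0]
grip_width: 0.367
```

Run:
```python
from h import *
i=optics.camera_info('top'); im=optics.grab_frame('top'); o=env.get_obs();print(o['grip_width'],o['ft_force'],o['time'])
m=white(im); n,l,st,c=cv2.connectedComponentsWithStats(m)
for j in range(1,n):
    if 150<st[j,4]<600: print(st[j,4],np.round(c[j]),np.round(ray(i,c[j],.012),3))
plan2([(.64,-.08,.22,2.1),(.663,.072,.2,2.602)])
```

```text
0.375179698147307 [ 1.17165968  3.79741829 -0.71571558] 32.95
590 [462.  84.] [ 0.906 -0.643  0.012]
426 [191.  79.] [0.938 0.202 0.012]
323 [232. 164.] [0.659 0.07  0.012]
317 [361. 177.] [ 0.611 -0.31   0.012]
426 [330. 204.] [ 0.533 -0.214  0.012]
305 [137. 224.] [0.486 0.356 0.012]
205 [352. 227.] [ 0.464 -0.276  0.012]
513 [423. 249.] [ 0.398 -0.481  0.012]
355 [206. 312.] [0.227 0.145 0.012]
355 [209. 378.] [0.044 0.139 0.012]
293 [284. 377.] [ 0.044 -0.074  0.012]
at [ 0.5994 -0.1801  0.2133] psi 1.683 toolz [-0.001  0.009 -1.   ]
shift [95.  51.6 -5.9] turn [ 0.002 -0.008 -0.417]
shift [119.6  96.6  20. ] turn [ 0.     0.    -0.502]
```

Emit:
carry_out(steps=[[160, 20, 10, -2, 0.002, -0.008, -0.09], [160, 40, 21, -4, 0.002, -0.008, -0.18], [160, 60, 32, -6, 0.002, -0.008, -0.27], [160, 80, 43, -6, 0.002, -0.008, -0.36], [160, 95, 52, -6, 0.002, -0.008, -0.45]])

```text
time: 33.45
position: [0.6409, -0.0786, 0.2209]
tcp_rot: [1.511, 2.754, 0.002]
ft_force: [0.2, -0.0, 0.3]
grip_width: 0.374
```

Emit:
carry_out(steps=[[160, 25, 20, 4, 0, 0, -0.1], [160, 50, 40, 8, 0, 0, -0.2], [160, 75, 60, 12, 0, 0, -0.3], [160, 100, 80, 16, 0, 0, -0.4], [160, 120, 97, 20, 0, 0, -0.48]])

```text
time: 33.95
position: [0.6583, 0.0766, 0.2017]
tcp_rot: [0.806, 3.035, 0.003]
ft_force: [-0.3, -0.7, 1.1]
grip_width: 0.37
```

Emit:
carry_out(steps=[[160, 0, 0, 0, 0, 0, 0], [160, 0, 0, 0, 0, 0, 0], [160, 0, 0, 0, 0, 0, 0], [160, 0, 0, 0, 0, 0, 0], [160, 0, 0, 0, 0, 0, 0]])

```text
time: 34.45
position: [0.6584, 0.0751, 0.2021]
tcp_rot: [0.81, 3.034, 0.002]
ft_force: [-0.4, 1.0, 0.5]
grip_width: 0.372
```

```bash
K=5 python3 wf.py short .663 .072 2.602 w10 0 2.602
```

```text
expected px [284.00828698 189.66422833] [(np.int32(1648), [282.0, 185.0]), (np.int32(4628), [58.0, 226.0]), (np.int32(3062), [446.0, 293.0]), (np.int32(1416), [34.0, 284.0]), (np.int32(835), [492.0, 385.0])]
[0.947, 0.6614, 0.0719, 2.62]
[0.612, 0.6627, 0.0715, -1.461]
[0.587, 0.6653, 0.0717, 0.456]
at [0.6584 0.0757 0.2019] psi 2.621 toolz [ 0.002  0.001 -1.   ]
shift [ -4.4  -2.  121.9] turn [0.002 0.001 0.001]
34.55
```

Emit:
carry_out(steps=[[180, -2, -1, 30, 0.002, 0, 0], [180, -4, -2, 60, 0.002, 0, 0], [180, -4, -2, 90, 0.002, 0, 0], [180, -4, -2, 115, 0.002, 0, 0], [180, -4, -2, 122, 0.002, 0, 0]])

```text
time: 35.05
position: [0.659, 0.0717, 0.0769]
tcp_rot: [-0.808, -3.032, 0.004]
ft_force: [-0.1, -0.2, 0.5]
grip_width: 0.29
```

Run:
```python
from h import *
plan2([(.6614,.0719,.017,2.62)])
```

```text
at [0.659  0.0717 0.0769] psi 2.621 toolz [-0.004 -0.001 -1.   ]
shift [-2.2  1.6 59.9] turn [-0.003 -0.003  0.001]
```

Emit:
carry_out(steps=[[180, -2, 2, 15, -0.003, -0.003, 0], [180, -2, 2, 30, -0.003, -0.003, 0], [180, -2, 2, 45, -0.003, -0.003, 0], [180, -2, 2, 60, -0.003, -0.003, 0], [180, -2, 2, 60, -0.003, -0.003, 0]])

```text
time: 35.55
position: [0.6597, 0.0722, 0.0143]
tcp_rot: [-0.808, -3.032, 0.003]
ft_force: [-0.7, -0.1, 0.0]
grip_width: 0.296
```

Emit:
carry_out(steps=[[255, 0, 0, 0, 0, 0, 0], [255, 0, 0, 0, 0, 0, 0], [255, 0, 0, 0, 0, 0, 0], [255, 0, 0, 0, 0, 0, 0], [255, 0, 0, 0, 0, 0, 0]])

```text
time: 36.05
position: [0.6601, 0.0723, 0.0149]
tcp_rot: [-0.808, -3.033, 0.003]
ft_force: [-1.0, -0.2, 1.2]
grip_width: 0.106
```

Emit:
carry_out(steps=[[255, 0, 0, -10, 0, 0, 0], [255, 0, 0, -25, 0, 0, 0], [255, 0, 0, -60, 0, 0, 0], [255, 0, 0, -100, 0, 0, 0], [255, 0, 0, -150, 0, 0, 0]])

```text
time: 36.55
position: [0.6596, 0.0722, 0.1664]
tcp_rot: [-0.808, -3.031, 0.004]
ft_force: [0.7, 0.5, -0.7]
grip_width: 0.11
```

Run:
```python
from h import *
o=env.get_obs();print(o['grip_width'],o['ft_force'],o['time'])
x,y,t=well(*SL['P3'])
plan2([(.6,-.08,.18,2.0),(x,y,.16,t),(x,y,.075,t)])
```

```text
0.11025263457866241 [ 0.6526814   0.50568191 -0.7276524 ] 36.55
at [0.6596 0.0722 0.1664] psi 2.62 toolz [-0.005 -0.001 -1.   ]
shift [ -24.  -161.7  -13.1] turn [-0.005 -0.003  0.62 ]
shift [-176.1 -143.5   20. ] turn [ 0.    -0.     0.324]
shift [ 0. -0. 85.] turn [ 0. -0.  0.]
```

Emit:
carry_out(steps=[[255, -5, -32, -3, -0.005, -0.003, 0.13], [255, -10, -65, -6, -0.005, -0.003, 0.26], [255, -15, -98, -9, -0.005, -0.003, 0.39], [255, -20, -130, -12, -0.005, -0.003, 0.52], [255, -24, -162, -13, -0.005, -0.003, 0.62]])

```text
time: 37.05
position: [0.5998, -0.0815, 0.182]
tcp_rot: [1.702, 2.638, 0.003]
ft_force: [0.1, -0.2, -0.3]
grip_width: 0.107
```

Emit:
carry_out(steps=[[255, -36, -29, 4, 0, 0, 0.07], [255, -72, -58, 8, 0, 0, 0.14], [255, -108, -87, 12, 0, 0, 0.21], [255, -144, -117, 16, 0, 0, 0.28], [255, -176, -143, 20, 0, 0, 0.32]])

```text
time: 37.55
position: [0.5415, -0.3032, 0.1634]
tcp_rot: [2.103, 2.328, 0.005]
ft_force: [0.2, -0.1, -0.0]
grip_width: 0.105
```

Emit:
carry_out(steps=[[255, 0, 0, 0, 0, 0, 0], [255, 0, 0, 20, 0, 0, 0], [255, 0, 0, 40, 0, 0, 0], [255, 0, 0, 60, 0, 0, 0], [255, 0, 0, 70, 0, 0, 0]])

```text
time: 38.05
position: [0.542, -0.302, 0.093]
tcp_rot: [2.103, 2.33, 0.007]
ft_force: [3.6, 2.7, 10.9]
grip_width: 0.108
```

Run:
```python
from h import *
o=env.get_obs();print(o['grip_width'],o['ft_force'],o['time'])
x,y,t=well(*SL['P3'])
plan2([(x,y,.045,t),(x,y,.029,t)])
```

```text
0.10803579843462403 [ 3.58729992  2.74254332 10.88916836] 38.05
at [ 0.542 -0.302  0.093] psi 1.673 toolz [ 0.005  0.001 -1.   ]
shift [ 2.1  0.8 48. ] turn [ 0.005 -0.001 -0.003]
shift [ 0. -0. 16.] turn [ 0. -0.  0.]
```

Run:
```python
from h import *
x,y,t=well(-22.3,-26,np.pi/2)
plan2([(x,y,.105,t),(x,y,.05,t)])
```

```text
at [ 0.542 -0.302  0.093] psi 1.673 toolz [ 0.005  0.001 -1.   ]
shift [ 16.1   4.1 -11.9] turn [ 0.005 -0.001 -0.003]
shift [ 0. -0. 55.] turn [ 0. -0.  0.]
```

Emit:
carry_out(steps=[[255, 0, 0, -6, 0.005, 0, -0.003], [255, 5, 2, -12, 0.005, 0, -0.003], [255, 16, 4, -12, 0.005, 0, -0.003], [255, 16, 4, -12, 0.005, 0, -0.003], [255, 16, 4, -12, 0.005, 0, -0.003]])

```text
time: 38.55
position: [0.5447, -0.2849, 0.1056]
tcp_rot: [2.099, 2.337, 0.002]
ft_force: [0.1, -0.4, -0.1]
grip_width: 0.104
```

Run:
```python
from h import *
optics.grab_frame('wrist'); o=env.get_obs(); i,im=shot('wrist','w11',(80,60,460,300),2)
np.save('wi.npy',i,allow_pickle=True); print(o['grip_width'],o['ft_force'],o['time'])
x,y,t=well(-22.3,-26,np.pi/2); plan2([(x,y,.05,t)])
```

```text
0.10998646707698005 [-0.31090625  0.16512974  0.59696033] 38.6
at [ 0.5443 -0.2857  0.1053] psi 1.676 toolz [ 0.001  0.    -1.   ]
shift [ 0.1  0.  55.3] turn [ 0.001 -0.     0.   ]
```

View pics/w11.png

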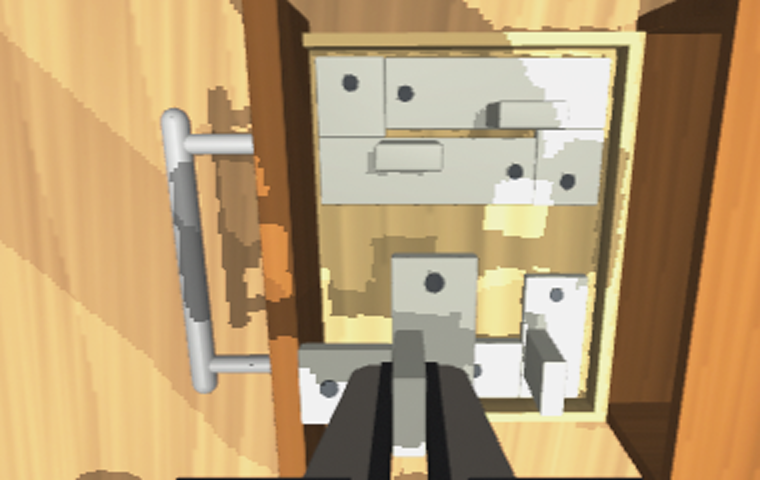

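Run:
```python
from rel import *
k=dict(ox=80,oy=60,k=2)
L(609,95,.022,'B back edge',**k);L(602,165,.022,'B short arm back',**k);L(570,203,.022,'B low y edge',**k);L(318,95,.022,'A front',**k);L(400,204,.022,'A low y',**k);L(450,57,.022,'B top y',**k)
L(587,330,.022,'P1 back',**k);L(555,277,.022,'P1 top y',**k);L(525,320,.022,'P1 inner x',**k);L(495,343,.022,'P1 arm top y',**k)
L(628,150,.03,'rim back inner',**k);L(606,350,.03,'rim back inner',**k);L(470,47,.03,'rim left inner',**k);L(314,60,.03,'FL rim',**k);L(560,412,.03,'rim right inner',**k)
L(325,300,.014,'front floor',**k)
```

```text
B back edge [65.1 65.4]
B short arm back [64.9 35.4]
B low y edge [51.8 18.3]
A front [-62.   65.3]
A low y [-26.4  17.8]
B top y [-4.7 80.8]
P1 back [ 65.2 -43.9]
P1 top y [ 47.5 -17. ]
P1 inner x [ 34.4 -38.7]
P1 arm top y [ 20.3 -50.7]
rim back inner [73.1 42.4]
rim back inner [ 72.7 -51.2]
rim left inner [ 3.  83.9]
FL rim [-61.9  78.9]
rim right inner [ 53.  -84.4]
front floor [-64. -31.]
```

Emit:
carry_out(steps=[[255, 0, 0.5, 12, 0, 0, 0], [255, 0, 0.5, 24, 0, 0, 0], [255, 0, 0.5, 36, 0, 0, 0], [255, 0, 0.5, 48, 0, 0, 0], [255, 0, 0.5, 55, 0, 0, 0]])

```text
time: 39.15
position: [0.5439, -0.2853, 0.0483]
tcp_rot: [-2.1, -2.334, 0.0]
ft_force: [-0.3, -0.4, -1.5]
grip_width: 0.106
```

Run:
```python
from h import *
o=env.get_obs(); print(o['grip_width'],o['ft_force'],o['time'])
x,y,t=well(-21.8,-26,np.pi/2); plan2([(x,y,.03,t)])
```

```text
0.10558885882213835 [-0.29152955 -0.38308098 -1.49834903] 39.15
at [ 0.5439 -0.2853  0.0483] psi 1.676 toolz [-0.002  0.001 -1.   ]
shift [-0.4  0.9 18.3] turn [-0.002 -0.001  0.   ]
```

Emit:
carry_out(steps=[[255, 0, 1, 5, -0.002, -0.001, 0], [255, 0, 1, 10, -0.002, -0.001, 0], [255, 0, 1, 15, -0.002, -0.001, 0], [255, 0, 1, 18.5, -0.002, -0.001, 0], [255, 0, 1, 18.5, -0.002, -0.001, 0]])

```text
time: 39.65
position: [0.5471, -0.2843, 0.0317]
tcp_rot: [2.099, 2.335, 0.006]
ft_force: [-0.3, 3.4, 12.5]
grip_width: 0.111
```

Emit:
carry_out(steps=[[200, 0, 0, 0, 0, 0, 0], [200, 0, 0, 0, 0, 0, 0], [200, 0, 0, 0, 0, 0, 0], [200, 0, 0, -15, 0, 0, 0], [200, 0, 0, -40, 0, 0, 0]])

```text
time: 40.15
position: [0.5456, -0.2841, 0.0712]
tcp_rot: [-2.1, -2.335, -0.004]
ft_force: [0.2, 0.3, -0.3]
grip_width: 0.212
```

Emit:
carry_out(steps=[[195, 0, 0, -20, 0, 0, 0], [195, 0, 0, -25, 0, 0, 0], [195, -15, 30, -25, 0, 0, 0], [195, -31, 60, -25, 0, 0, 0], [195, -31, 63, -25, 0, 0, 0]])

```text
time: 40.65
position: [0.6143, -0.309, 0.0959]
tcp_rot: [2.098, 2.337, 0.004]
ft_force: [0.7, -0.0, 0.5]
grip_width: 0.236
```

Run:
```python
from h import *
o=env.get_obs(); print(o['grip_width'],o['ft_force'],o['time'])
x,y,t=well(41.3,-57,np.pi/2); plan2([(x,y,.07,t)])
```

```text
0.23630444884586754 [ 0.69952732 -0.02378152  0.51324876] 40.65
at [ 0.6143 -0.309   0.0959] psi 1.678 toolz [ 0.002  0.001 -1.   ]
shift [-0.4 -3.6 25.9] turn [ 0.003 -0.001  0.003]
```

Emit:
carry_out(steps=[[195, 0, -3.5, 10, 0.003, 0, 0.003], [195, 0, -3.5, 25, 0.003, 0, 0.003], [195, 0, -3.5, 40, 0.003, 0, 0.003], [195, 0, -3.5, 58, 0.003, 0, 0.003], [195, 0, -3.5, 58, 0.003, 0, 0.003]])

```text
time: 41.15
position: [0.6087, -0.3079, 0.0343]
tcp_rot: [-2.098, -2.33, 0.002]
ft_force: [0.1, 0.5, -0.4]
grip_width: 0.234
```

Emit:
carry_out(steps=[[232, 0, 0, 0, 0, 0, 0], [232, 0, 0, 0, 0, 0, 0], [232, 0, 0, 0, 0, 0, 0], [232, 0, 2, 0, 0, 0, 0], [232, 0, 5, 0, 0, 0, 0]], newtons=10)

```text
time: 41.65
position: [0.6138, -0.3076, 0.0346]
tcp_rot: [-2.099, -2.33, 0.002]
ft_force: [-0.4, 0.6, -0.5]
grip_width: 0.11
```

Emit:
carry_out(steps=[[232, -1, 5, 0, 0, 0, 0], [232, -1, 5, 0, 0, 0, 0], [215, -1, 0, 0, 0, 0, 0], [215, -1, 0, 0, 0, 0, 0], [215, -1, 0, -10, 0, 0, 0]])

```text
time: 42.15
position: [0.6127, -0.3081, 0.0437]
tcp_rot: [-2.098, -2.327, 0.003]
ft_force: [0.2, -0.3, -0.6]
grip_width: 0.158
```

Run:
```python
from h import *
o=env.get_obs(); print(o['grip_width'],o['ft_force'],o['time'],pose()[0])
```

```text
0.15794247797541 [ 0.16471554 -0.32441114 -0.61350034] 42.15 [ 0.61270127 -0.30814151  0.043733  ]
```

Emit:
carry_out(steps=[[215, 0, 0, -30, 0, 0, 0], [215, 0, 0, -60, 0, 0, 0], [195, 10, -20, -80, 0, 0, 0], [195, 0, -50, -100, 0, 0, 0], [195, -20, -70, -100, 0, 0, 0]])

```text
time: 42.65
position: [0.5463, -0.3357, 0.1479]
tcp_rot: [-2.098, -2.332, -0.0]
ft_force: [-0.3, -0.1, 0.5]
grip_width: 0.237
```

Run:
```python
from h import *
optics.grab_frame('wrist'); o=env.get_obs(); i,im=shot('wrist','w12',(150,40,450,265),2.6)
np.save('wi.npy',i,allow_pickle=True); print(o['time'],pose()[0])
```

```text
42.7 [ 0.54283666 -0.34007545  0.14655729]
```

View pics/w12.png

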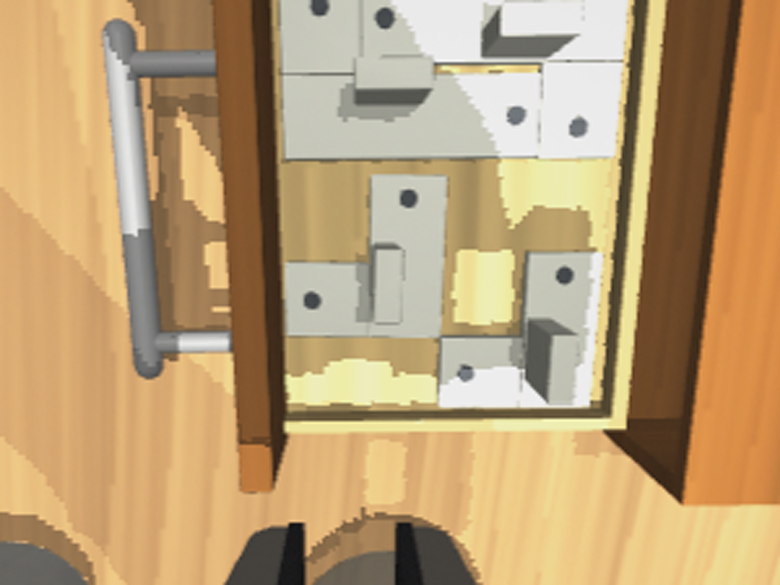

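Run:
```python
from rel import *
k=dict(ox=150,oy=40,k=2.6)
for n,u,v,z in (('P3 rear',445,250,.022),('P3 front',287,300,.022),('P3 top',410,176,.022),('P3 bottom',400,337,.022),('P3 bottom-left',350,335,.022),('P1 arm front',439,370,.022),('P1 arm top',480,338,.022),('P1 inner',522,300,.022),('P1 back',597,300,.022),('P1 top',560,253,.022),('P1 bottom',500,408,.022),('back rim',618,300,.03),('back floor',605,300,.014),('A low',400,160,.022),('B low',570,158,.022),('right rim',450,418,.03),('front floor',287,230,.014)): L(u,v,z,n,**k)
```

```text
P3 rear [  6.7 -17.2]
P3 front [-56.8 -36.5]
P3 top [-7.7 10.8]
P3 bottom [-10.8 -51.9]
P3 bottom-left [-31.4 -51. ]
P1 arm front [  5.6 -65.9]
P1 arm top [ 22.1 -52.6]
P1 inner [ 38.4 -37.2]
P1 back [ 68.8 -37.4]
P1 top [ 52.5 -18.8]
P1 bottom [ 31.7 -82.4]
back rim [ 74.5 -36.5]
back floor [ 74.6 -38.4]
A low [-11.6  16.6]
B low [53.7 16.8]
right rim [  9.7 -84.4]
front floor [-56.6  -9.3]
```

Run:
```python
from h import *
plan2([(.6132,-.3079,.09,1.6758),(.6132,-.3079,.036,1.6758)])
```

```text
at [ 0.5428 -0.3401  0.1466] psi 1.668 toolz [-0.006  0.001 -1.   ]
shift [25.1 73.5 56.2] turn [-0.006 -0.002 -0.008]
shift [ 0. -0. 54.] turn [ 0.  0. -0.]
```

Emit:
carry_out(steps=[[205, 10, 30, 0, -0.006, -0.002, -0.008], [205, 20, 60, 20, -0.006, -0.002, -0.008], [205, 25, 73, 40, -0.006, -0.002, -0.008], [205, 25, 73.5, 56, -0.006, -0.002, -0.008], [205, 25, 73.5, 56, -0.006, -0.002, -0.008]])

```text
time: 43.25
position: [0.6112, -0.3069, 0.0873]
tcp_rot: [-2.098, -2.331, 0.004]
ft_force: [-0.6, -0.0, 0.4]
grip_width: 0.195
```

Run:
```python
from h import *
plan2([(.6132,-.3079,.036,1.6758)]);print(env.get_obs()['grip_width'])
```

```text
at [ 0.6112 -0.3069  0.0873] psi 1.676 toolz [-0.005  0.002 -1.   ]
shift [-1.3  2.1 51.3] turn [-0.005 -0.002  0.   ]
0.19548354977188498
```

Emit:
carry_out(steps=[[205, -1, 2, 15, -0.005, -0.002, 0], [205, -1, 2, 30, -0.005, -0.002, 0], [205, -1, 2, 45, -0.005, -0.002, 0], [205, -1, 2, 51, -0.005, -0.002, 0], [205, -1, 2, 51, -0.005, -0.002, 0]])

```text
time: 43.75
position: [0.6121, -0.3075, 0.035]
tcp_rot: [-2.101, -2.333, 0.001]
ft_force: [0.7, 0.3, 0.6]
grip_width: 0.195
```

Emit:
carry_out(steps=[[234, 0, 0, 0, 0, 0, 0], [234, 0, 0, 0, 0, 0, 0], [234, 0, 0, 0, 0, 0, 0], [234, 0, 0, 0, 0, 0, 0], [234, 0, 0, 0, 0, 0, 0]])

```text
time: 44.25
position: [0.6127, -0.3076, 0.0354]
tcp_rot: [-2.101, -2.334, 0.0]
ft_force: [1.5, -1.1, 0.4]
grip_width: 0.106
```

Emit:
carry_out(steps=[[234, 0, 1, 0, 0, 0, 0], [234, 0, 2, 0, 0, 0, 0], [234, 0, 3, 0, 0, 0, 0], [234, 0, 4, 0, 0, 0, 0], [234, 0, 4.5, 0, 0, 0, 0]])

```text
time: 44.75
position: [0.6171, -0.307, 0.0353]
tcp_rot: [-2.101, -2.334, 0.0]
ft_force: [-0.2, -1.1, 0.1]
grip_width: 0.112
```

Emit:
carry_out(steps=[[215, 0, 0, 0, 0, 0, 0], [215, 0, 0, 0, 0, 0, 0], [215, 0, 0, 0, 0, 0, 0], [215, 0, 0, -10, 0, 0, 0], [215, 0, 0, -40, 0, 0, 0]])

```text
time: 45.25
position: [0.6153, -0.3059, 0.0734]
tcp_rot: [-2.098, -2.33, 0.003]
ft_force: [0.6, 1.0, 0.5]
grip_width: 0.156
```

Emit:
carry_out(steps=[[215, 0, 0, -30, 0, 0, 0], [180, 0, 0, -60, 0, 0, 0], [160, 40, 0, -95, 0, 0, 0], [160, 80, -10, -110, 0, 0, 0], [160, 120, -20, -110, 0, 0, 0]])

```text
time: 45.75
position: [0.5848, -0.1887, 0.1875]
tcp_rot: [-2.102, -2.333, -0.002]
ft_force: [0.6, 1.0, 0.9]
grip_width: 0.372
```

Run:
```python
from h import *
i=optics.camera_info('top'); optics.grab_frame('top'); im=optics.grab_frame('top'); cv2.imwrite('pics/topB.png',im[:,:,::-1])
m=white(im); n,l,st,c=cv2.connectedComponentsWithStats(m)
for j in range(1,n):
    if 200<st[j,4]<500 and .44<ray(i,c[j],.012)[0]<.55 and c[j][0]<200:
        print(st[j,4],np.round(c[j])); xy=ray(i,c[j],.008)[:2]; print(fit(i,(l==j).astype(np.float32),'short',xy,S=2)[:4])
o=env.get_obs();print(o['time']);plan2([(.55,.05,.22,1.676),(.486,.25,.22,1.676)])
```

```text
304 [137. 224.]
[(np.float64(0.844), np.float64(0.4892), np.float64(0.3578), np.float64(1.517)), (np.float64(0.842), np.float64(0.4892), np.float64(0.3578), np.float64(1.518)), (np.float64(0.842), np.float64(0.4891), np.float64(0.3575), np.float64(1.516)), (np.float64(0.568), np.float64(0.4894), np.float64(0.3546), np.float64(-0.731))]
45.85
at [ 0.5835 -0.1824  0.185 ] psi 1.683 toolz [-0.006  0.008 -1.   ]
shift [235.   -7.4 -33.1] turn [-0.005 -0.008  0.007]
shift [205.6 -42.6  -0. ] turn [0. 0. 0.]
```

Emit:
carry_out(steps=[[160, 47, -1, -7, -0.005, -0.008, 0.007], [160, 94, -3, -14, -0.005, -0.008, 0.007], [160, 141, -4, -21, -0.005, -0.008, 0.007], [160, 188, -6, -28, -0.005, -0.008, 0.007], [160, 235, -7, -33, -0.005, -0.008, 0.007]])

```text
time: 46.35
position: [0.5505, 0.051, 0.2212]
tcp_rot: [2.102, 2.333, 0.002]
ft_force: [0.9, -0.3, -0.0]
grip_width: 0.371
```

Emit:
carry_out(steps=[[160, 41, -8, 0, 0, 0, 0], [160, 82, -17, 0, 0, 0, 0], [160, 123, -25, 0, 0, 0, 0], [160, 164, -34, 0, 0, 0, 0], [160, 205, -43, 0, 0, 0, 0]])

```text
time: 46.85
position: [0.4865, 0.2513, 0.2219]
tcp_rot: [2.104, 2.331, 0.004]
ft_force: [0.3, 0.8, 0.5]
grip_width: 0.375
```

Run:
```python
from h import *
plan2([(.489,.358,.2,1.517)])
```

```text
at [0.4865 0.2513 0.2219] psi 1.673 toolz [ 0.003  0.001 -1.   ]
shift [105.9  13.3  22. ] turn [ 0.003 -0.001  0.156]
```

Emit:
carry_out(steps=[[160, 30, 4, 7, 0.003, -0.001, 0.05], [160, 60, 8, 14, 0.003, -0.001, 0.1], [160, 90, 12, 22, 0.003, -0.001, 0.156], [160, 106, 13, 22, 0.003, -0.001, 0.156], [160, 106, 13, 22, 0.003, -0.001, 0.156]])

```text
time: 47.35
position: [0.4884, 0.3598, 0.1998]
tcp_rot: [2.275, 2.166, -0.001]
ft_force: [0.3, -1.9, -0.3]
grip_width: 0.375
```

```bash
K=5 python3 wf.py short .489 .358 1.517 w13 0 1.517
```

```text
expected px [284.34817237 184.96020117] [(np.int32(1287), [430.0, 12.0]), (np.int32(1449), [523.0, 18.0]), (np.int32(960), [473.0, 34.0]), (np.int32(1673), [282.0, 181.0]), (np.int32(528), [333.0, 351.0])]
[0.948, 0.4881, 0.3578, 1.516]
[0.603, 0.4887, 0.355, -2.595]
[0.581, 0.4889, 0.3553, -0.7]
at [0.4894 0.3565 0.2005] psi 1.517 toolz [ 0.    -0.001 -1.   ]
shift [  1.3  -1.5 120.5] turn [0.    0.001 0.001]
47.45
```

Emit:
carry_out(steps=[[180, 1, -1, 30, 0, 0, 0], [180, 1, -1, 60, 0, 0, 0], [180, 1, -1, 90, 0, 0, 0], [180, 1, -1, 115, 0, 0, 0], [180, 1, -1, 120, 0, 0, 0]])

```text
time: 47.95
position: [0.4878, 0.3542, 0.0787]
tcp_rot: [2.282, 2.157, -0.007]
ft_force: [0.5, -0.3, -0.2]
grip_width: 0.293
```

Run:
```python
from h import *
plan2([(.4881,.3578,.017,1.516)])
```

```text
at [0.4878 0.3542 0.0787] psi 1.514 toolz [-0.003 -0.004 -1.   ]
shift [ 3.8  0.3 61.6] turn [-0.002  0.004 -0.002]
```

Emit:
carry_out(steps=[[180, 3, 0, 15, -0.002, 0.004, -0.002], [180, 3, 0, 30, -0.002, 0.004, -0.002], [180, 3, 0, 45, -0.002, 0.004, -0.002], [180, 3, 0, 61, -0.002, 0.004, -0.002], [180, 3, 0, 61, -0.002, 0.004, -0.002]])

```text
time: 48.45
position: [0.4864, 0.3559, 0.0152]
tcp_rot: [-2.281, -2.16, 0.007]
ft_force: [0.0, -0.2, -0.7]
grip_width: 0.293
```

Emit:
carry_out(steps=[[255, 0, 0, 0, 0, 0, 0], [255, 0, 0, 0, 0, 0, 0], [255, 0, 0, 0, 0, 0, 0], [255, 0, 0, 0, 0, 0, 0], [255, 0, 0, 0, 0, 0, 0]], newtons=25)

```text
time: 48.95
position: [0.4865, 0.3562, 0.0156]
tcp_rot: [-2.28, -2.16, 0.006]
ft_force: [-0.3, 0.4, -0.1]
grip_width: 0.111
```

Emit:
carry_out(steps=[[255, 0, 0, -10, 0, 0, 0], [255, 0, 0, -25, 0, 0, 0], [255, 0, 0, -60, 0, 0, 0], [255, 0, 0, -100, 0, 0, 0], [255, 0, 0, -160, 0, 0, 0]])

```text
time: 49.45
position: [0.4863, 0.3559, 0.1673]
tcp_rot: [-2.281, -2.16, 0.008]
ft_force: [0.7, 0.6, -0.5]
grip_width: 0.102
```

Run:
```python
from h import *
o=env.get_obs();print(o['grip_width'],o['ft_force'],o['time'])
x,y,t=well(30.5,-10.5,-np.pi/2);print(x,y,t)
plan2([(.5,.2,.19,.95),(.54,.02,.19,.35),(.58,-.12,.19,-.25),(x,y,.19,-.85),(x,y,.16,t)])
```

```text
0.1021331343557845 [ 0.66243735  0.62755653 -0.49517905] 49.45
0.5952324984365324 -0.26464555325957834 -1.4657963267948966
at [0.4863 0.3559 0.1673] psi 1.516 toolz [-0.004 -0.004 -1.   ]
shift [-155.    22.1  -22.2] turn [-0.003  0.005  0.566]
shift [-123.1  137.2    0. ] turn [ 0.  -0.   0.6]
shift [-10.4 145.2   0. ] turn [ 0.  -0.   0.6]
shift [ 50.5 136.4   0. ] turn [ 0.  -0.   0.6]
shift [ 0. -0. 30.] turn [ 0.    -0.     0.616]
```

Emit:
carry_out(steps=[[255, -31, 5, -10, 0, 0, 0.12], [255, -62, 9, -20, 0, 0, 0.24], [255, -93, 14, -22, 0, 0, 0.36], [255, -124, 18, -22, 0, 0, 0.48], [255, -155, 22, -22, -0.003, 0.005, 0.57]])

```text
time: 49.95
position: [0.5003, 0.1989, 0.1914]
tcp_rot: [-2.799, -1.425, -0.004]
ft_force: [-0.3, -0.3, -1.0]
grip_width: 0.105
```

Emit:
carry_out(steps=[[255, -25, 27, 0, 0, 0, 0.12], [255, -50, 54, 0, 0, 0, 0.24], [255, -75, 82, 0, 0, 0, 0.36], [255, -100, 110, 0, 0, 0, 0.48], [255, -123, 137, 0, 0, 0, 0.6]])

```text
time: 50.45
position: [0.539, 0.0173, 0.1927]
tcp_rot: [-3.094, -0.525, -0.006]
ft_force: [0.2, -0.1, -1.3]
grip_width: 0.106
```

Emit:
carry_out(steps=[[255, -2, 29, 0, 0, 0, 0.12], [255, -4, 58, 0, 0, 0, 0.24], [255, -6, 87, 0, 0, 0, 0.36], [255, -8, 116, 0, 0, 0, 0.48], [255, -10, 145, 0, 0, 0, 0.6]])

```text
time: 50.95
position: [0.5778, -0.1238, 0.1937]
tcp_rot: [-3.108, 0.42, -0.007]
ft_force: [-0.3, -0.2, -1.2]
grip_width: 0.104
```

Emit:
carry_out(steps=[[255, 10, 27, 0, 0, 0, 0.12], [255, 20, 54, 0, 0, 0, 0.24], [255, 30, 82, 0, 0, 0, 0.36], [255, 40, 110, 0, 0, 0, 0.48], [255, 50, 136, 0, 0, 0, 0.6]])

```text
time: 51.45
position: [0.5901, -0.2694, 0.1945]
tcp_rot: [-2.84, 1.325, -0.006]
ft_force: [0.2, 0.1, 0.0]
grip_width: 0.103
```

Emit:
carry_out(steps=[[255, 0, 0, 0, 0, 0, 0.12], [255, 0, 0, 0, 0, 0, 0.24], [255, 0, 0, 10, 0, 0, 0.36], [255, 0, 0, 20, 0, 0, 0.48], [255, 0, 0, 30, 0, 0, 0.61]])

```text
time: 51.95
position: [0.5909, -0.2688, 0.1657]
tcp_rot: [-2.304, 2.12, -0.003]
ft_force: [-0.7, -0.2, -1.1]
grip_width: 0.107
```

Run:
```python
from h import *
o=env.get_obs();print(o['grip_width'],o['ft_force'],o['time'],o['qpos'][-1])
x,y,t=well(30.5,-9.3,-np.pi/2);plan2([(x,y,.075,t)])
```

```text
0.10661787797630184 [-0.68581658 -0.17010596 -1.11870936] 51.95 -2.0109706922061275
at [ 0.5909 -0.2688  0.1657] psi -1.488 toolz [ 0.009  0.006 -1.   ]
shift [-4.5 -3.8 90.8] turn [-0.009  0.005 -0.022]
```

Emit:
carry_out(steps=[[255, -4.5, -3.8, 0, -0.009, 0.005, -0.022], [255, -4.5, -3.8, 20, -0.009, 0.005, -0.022], [255, -4.5, -3.8, 45, -0.009, 0.005, -0.022], [255, -4.5, -3.8, 70, -0.009, 0.005, -0.022], [255, -4.5, -3.8, 91, -0.009, 0.005, -0.022]])

```text
time: 52.45
position: [0.5952, -0.2625, 0.0734]
tcp_rot: [-2.337, 2.098, 0.001]
ft_force: [0.7, 0.6, -0.4]
grip_width: 0.109
```

Run:
```python
from h import *
o=env.get_obs();print(o['grip_width'],o['ft_force'],o['time'])
x,y,t=well(30.5,-9.3,-np.pi/2);plan2([(x,y,.046,t),(x,y,.03,t)])
```

```text
0.10850785317321616 [ 0.70623189  0.60912673 -0.40500856] 52.45
at [ 0.5952 -0.2625  0.0734] psi -1.463 toolz [ 0.     0.001 -1.   ]
shift [ 1.   0.2 27.4] turn [-0.     0.001  0.003]
shift [ 0. -0. 16.] turn [ 0. -0.  0.]
```

Emit:
carry_out(steps=[[255, 1, 0, 7, 0, 0.001, 0.003], [255, 1, 0, 14, 0, 0.001, 0.003], [255, 1, 0, 21, 0, 0.001, 0.003], [255, 1, 0, 27, 0, 0.001, 0.003], [255, 1, 0, 27, 0, 0.001, 0.003]])

```text
time: 52.95
position: [0.5952, -0.2633, 0.046]
tcp_rot: [-2.335, 2.101, 0.001]
ft_force: [0.1, 0.4, 0.1]
grip_width: 0.106
```

Emit:
carry_out(steps=[[255, 0, 0, 4, 0, 0, 0], [255, 0, 0, 8, 0, 0, 0], [255, 0, 0, 12, 0, 0, 0], [255, 0, 0, 16, 0, 0, 0], [255, 0, 0, 16, 0, 0, 0]])

```text
time: 53.45
position: [0.5952, -0.2634, 0.0298]
tcp_rot: [-2.335, 2.101, 0.001]
ft_force: [-0.4, -0.3, -0.0]
grip_width: 0.106
```

Run:
```python
from h import *
o=env.get_obs();print(o['grip_width'],o['ft_force'],o['moment'],o['time'])
x,y,t=well(30.5,-9.3,-np.pi/2);plan2([(x,y,.03,t)])
```

```text
0.10641840418161005 [-0.41239846 -0.27970428 -0.02167459] [ 0.04872271  0.08063166 -0.00566022] 53.45
at [ 0.5952 -0.2634  0.0298] psi -1.466 toolz [-0.     0.001 -1.   ]
shift [ 0.   0.1 -0.2] turn [0.    0.001 0.   ]
```

Emit:
carry_out(steps=[[215, 0, 0, 0, 0, 0, 0], [215, 0, 0, 0, 0, 0, 0], [215, 0, 0, 0, 0, 0, 0], [215, 0, 0, -15, 0, 0, 0], [215, 0, 0, -40, 0, 0, 0]])

```text
time: 53.95
position: [0.5944, -0.263, 0.0697]
tcp_rot: [2.334, -2.101, -0.005]
ft_force: [1.2, 0.5, 1.1]
grip_width: 0.157
```

Emit:
carry_out(steps=[[215, 0, 0, -40, 0, 0, 0], [215, 0, 0, -80, 0, 0, 0], [195, -10, 20, -100, 0, 0, 0], [195, -40, 50, -110, 0, 0, 0], [195, -70, 60, -110, 0, 0, 0]])

```text
time: 54.45
position: [0.5254, -0.2014, 0.1825]
tcp_rot: [-2.328, 2.107, 0.002]
ft_force: [-0.2, -0.1, 0.2]
grip_width: 0.235
```

Run:
```python
from h import *
optics.grab_frame('wrist'); o=env.get_obs(); i,im=shot('wrist','w14',(100,50,460,320),2.2)
np.save('wi.npy',i,allow_pickle=True); print(o['time'],pose()[:2],o['ft_force'])
```

```text
54.5 (array([ 0.52695465, -0.196195  ,  0.18066037]), np.float64(-1.463274696589319)) [-0.62024345  2.26638747 -2.27916806]
```

View pics/w14.png

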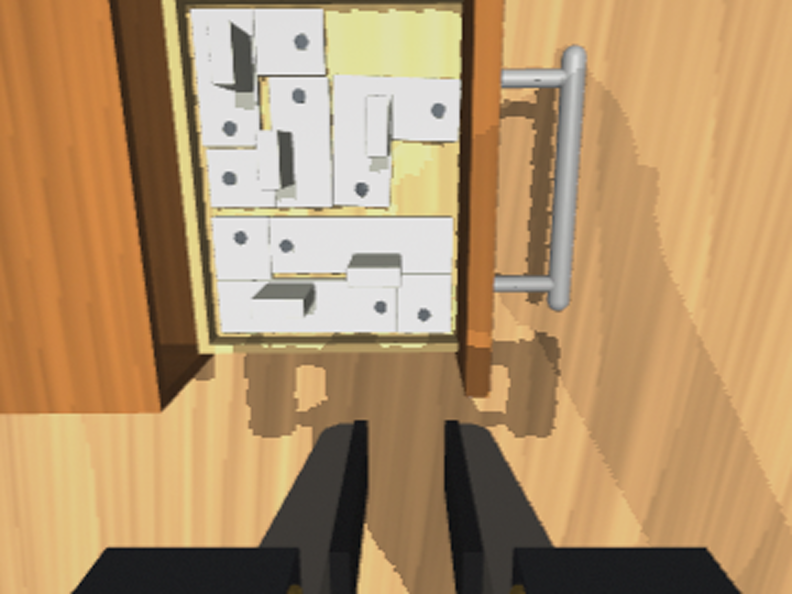

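All five plates lie flat and nested with their tongues up. The handle runs from zoom px (573,50) to (559,307).

Run:
```python
from h import *
i=np.load('wi.npy',allow_pickle=True).item()
a,b=[ray(i,(100+u/2.2,50+v/2.2),.056) for u,v in((573,48),(559,309))];print(a,b,(a+b)/2)
c=(a+b)/2
plan2([(c[0],c[1],.12,-1.466),(c[0],c[1],.034,-1.466)])
```

```text
[ 0.46405238 -0.32745937  0.056     ] [ 0.44953331 -0.209893    0.056     ] [ 0.45679284 -0.26867619  0.056     ]
at [ 0.527  -0.1962  0.1807] psi -1.463 toolz [-0.002  0.005 -1.   ]
shift [64.9 77.4 60.4] turn [0.001 0.005 0.003]
shift [ 0. -0. 86.] turn [ 0.  0. -0.]
```

Emit:
carry_out(steps=[[190, 15, 25, 0, 0, 0.005, 0.003], [190, 35, 55, 0, 0, 0.005, 0.003], [190, 55, 75, 20, 0, 0.005, 0.003], [190, 65, 78, 45, 0, 0.005, 0.003], [190, 65, 78, 60, 0, 0.005, 0.003]])

```text
time: 55.05
position: [0.4555, -0.2707, 0.1201]
tcp_rot: [2.33, -2.106, -0.001]
ft_force: [0.9, 0.2, -0.3]
grip_width: 0.254
```

Run:
```python
from h import *
optics.grab_frame('wrist'); i=optics.camera_info('wrist'); im=optics.grab_frame('wrist')
h=cv2.cvtColor(im,cv2.COLOR_RGB2HSV); m=((h[...,1]<40)&(h[...,2]>90)).astype(np.uint8)
n,l,st,c=cv2.connectedComponentsWithStats(m)
print(proj(i,[[.455,-.2695,.056]]),[(st[j].tolist(),np.round(c[j]).tolist()) for j in range(1,n) if st[j,4]>400])
p=proj(i,[[.455,-.2695,.056]])[0]; r=int(p[1])
for rr in (r-10,r,r+10):
    if 0<=rr<420:
        xs=np.flatnonzero(m[rr,int(p[0])-40:int(p[0])+40])+int(p[0])-40; print(rr,xs.min() if len(xs) else None,xs.max() if len(xs) else None,[np.round(ray(i,(x,rr),.056),4).tolist() for x in (xs.min(),xs.max())] if len(xs) else '')
plan2([(.455,-.2695,.034,-1.466)])
```

```text
[[283.84728922 214.47119465]] [([382, 0, 64, 11, 472], [412.0, 4.0]), ([82, 120, 147, 161, 13967], [158.0, 204.0]), ([239, 146, 49, 129, 1791], [276.0, 203.0]), ([32, 352, 80, 6, 407], [74.0, 354.0]), ([458, 352, 76, 6, 418], [494.0, 354.0])]
204 276 286 [[0.4629, -0.2785, 0.056], [0.4541, -0.2794, 0.056]]
214 276 287 [[0.462, -0.2692, 0.056], [0.4522, -0.2702, 0.056]]
224 278 285 [[0.4593, -0.2599, 0.056], [0.453, -0.2606, 0.056]]
at [ 0.4557 -0.2685  0.1193] psi -1.467 toolz [-0.004  0.002 -1.   ]
shift [ 1.   0.5 85.3] turn [ 0.003  0.002 -0.001]
```

Emit:
carry_out(steps=[[190, 1, -1.5, 20, 0.003, 0.002, 0], [190, 1, -1.5, 40, 0.003, 0.002, 0], [190, 1, -1.5, 60, 0.003, 0.002, 0], [190, 1, -1.5, 80, 0.003, 0.002, 0], [190, 1, -1.5, 85, 0.003, 0.002, 0]])

```text
time: 55.65
position: [0.4574, -0.2683, 0.0335]
tcp_rot: [2.335, -2.1, -0.003]
ft_force: [0.5, -0.6, -0.1]
grip_width: 0.254
```

Emit:
carry_out(steps=[[232, 0, 0, 0, 0, 0, 0], [232, 0, 0, 0, 0, 0, 0], [232, 0, 0, 0, 0, 0, 0], [232, 0, 0, 0, 0, 0, 0], [232, 0, 0, 0, 0, 0, 0]], newtons=15)

```text
time: 56.15
position: [0.4581, -0.2683, 0.0342]
tcp_rot: [-2.336, 2.1, 0.001]
ft_force: [0.2, 0.4, 2.9]
grip_width: 0.108
```

Run:
```python
from h import *
o=env.get_obs();print(o['grip_width'],o['ft_force'],o['time'],pose()[0])
u=np.array([np.cos(.105),np.sin(.105)]); print((np.array([.5961,-.2545])-pose()[0][:2])@u); plan2([(*(pose()[0][:2]+.13*u),.034,-1.466)])
```

```text
0.10783709503423564 [0.24108952 0.395556   2.89990464] 56.15 [ 0.45813813 -0.26832144  0.03418691]
0.1386506389391714
at [ 0.4581 -0.2683  0.0342] psi -1.465 toolz [-0.001  0.001 -1.   ]
shift [ 2.0e-01 -1.3e+02  1.0e-01] turn [0.    0.001 0.001]
```

Emit:
carry_out(steps=[[232, 0, -5, 0, 0, 0, 0], [232, 0, -14, 0, 0, 0, 0], [232, 0, -24, 0, 0, 0, 0], [232, 0, -34, 0, 0, 0, 0], [232, 0, -44, 0, 0, 0, 0]])

```text
time: 56.65
position: [0.5031, -0.2633, 0.0342]
tcp_rot: [-2.337, 2.099, 0.001]
ft_force: [-1.5, 1.5, 2.2]
grip_width: 0.111
```

Emit:
carry_out(steps=[[232, 0, -10, 0, 0, 0, 0], [232, 0, -20, 0, 0, 0, 0], [232, 0, -30, 0, 0, 0, 0], [232, 0, -40, 0, 0, 0, 0], [232, 0, -50, 0, 0, 0, 0]])

```text
time: 57.15
position: [0.5537, -0.2577, 0.0342]
tcp_rot: [-2.337, 2.099, 0.002]
ft_force: [-2.2, 1.5, 3.5]
grip_width: 0.114
```

Emit:
carry_out(steps=[[232, 0, -10, 0, 0, 0, 0], [232, 0, -20, 0, 0, 0, 0], [232, 0, -30, 0, 0, 0, 0], [232, 0, -36, 0, 0, 0, 0], [232, 0, -40, 0, 0, 0, 0]])

```text
time: 57.65
position: [0.5943, -0.2532, 0.0343]
tcp_rot: [-2.337, 2.098, 0.002]
ft_force: [-1.9, 2.5, 3.9]
grip_width: 0.115
```

Run:
```python
from h import *
o=env.get_obs();print(o['grip_width'],o['ft_force'],o['time'],pose()[0])
u=np.array([np.cos(.105),np.sin(.105)]); print((np.array([.5961,-.2545])-pose()[0][:2])@u)
```

```text
0.1152230493374695 [-1.88181376  2.5080434   3.91605104] 57.65 [ 0.59426348 -0.2532342   0.03425613]
0.0016937384237933517
```

Next I'll push until the stop shows as force.

Emit:
carry_out(steps=[[232, 0, -1, 0, 0, 0, 0], [232, 0, -2, 0, 0, 0, 0], [232, 0, -3, 0, 0, 0, 0], [232, 0, -4, 0, 0, 0, 0], [232, 0, -4, 0, 0, 0, 0]])

```text
time: 58.15
position: [0.5983, -0.2527, 0.0342]
tcp_rot: [-2.337, 2.098, 0.001]
ft_force: [-1.5, 1.9, 2.8]
grip_width: 0.113
```

Emit:
carry_out(steps=[[232, 0, -1, 0, 0, 0, 0], [232, 0, -2, 0, 0, 0, 0], [232, 0, -3, 0, 0, 0, 0], [232, 0, -3, 0, 0, 0, 0], [232, 0, -3, 0, 0, 0, 0]])

```text
time: 58.65
position: [0.5993, -0.2526, 0.0342]
tcp_rot: [2.336, -2.1, -0.006]
ft_force: [-6.0, 3.1, 7.0]
grip_width: 0.111
```

Run:
```python
from h import *
o=env.get_obs();print(o['grip_width'],o['ft_force'],pose()[0])
```

```text
0.11146165339503765 [-5.97530811  3.07537024  6.99355932] [ 0.59932683 -0.25264887  0.03419649]
```

Emit:
carry_out(steps=[[232, 0, -2, 0, 0, 0, 0], [232, 0, -4, 0, 0, 0, 0], [232, 0, -5, 0, 0, 0, 0], [232, 0, -5, 0, 0, 0, 0], [232, 0, -5, 0, 0, 0, 0]])

```text
time: 59.15
position: [0.5992, -0.2527, 0.0341]
tcp_rot: [2.331, -2.1, -0.018]
ft_force: [-13.7, 4.7, 10.8]
grip_width: 0.11
```

Emit:
carry_out(steps=[[190, 0, 0, 0, 0, 0, 0], [190, 0, 0, 0, 0, 0, 0], [190, 0, 0, 0, 0, 0, 0], [190, 0, 0, 0, 0, 0, 0], [190, 0, 0, 0, 0, 0, 0]])

```text
time: 59.65
position: [0.5996, -0.2526, 0.034]
tcp_rot: [2.331, -2.099, -0.017]
ft_force: [-1.2, -0.8, -0.6]
grip_width: 0.254
```

Emit:
carry_out(steps=[[190, 0, 0, -20, 0, 0, 0], [190, 0, 0, -40, 0, 0, 0], [190, 0, 0, -80, 0, 0, 0], [190, 0, 0, -120, 0, 0, 0], [190, -20, 20, -160, 0, 0, 0]])

```text
time: 60.15
position: [0.5806, -0.2377, 0.1983]
tcp_rot: [2.33, -2.1, -0.01]
ft_force: [0.3, 1.9, 1.0]
grip_width: 0.254
```

Emit:
carry_out(steps=[[190, -45, 10, 0, 0, 0, 0], [190, -90, 20, 0, 0, 0, 0], [190, -135, 30, 0, 0, 0, 0], [190, -180, 40, 0, 0, 0, 0], [190, -220, 50, 0, 0, 0, 0]])

```text
time: 60.65
position: [0.5077, -0.0223, 0.2005]
tcp_rot: [2.332, -2.101, -0.01]
ft_force: [-0.0, 0.4, -0.1]
grip_width: 0.251
```

Run:
```python
from h import *
i=optics.camera_info('top'); optics.grab_frame('top'); im=optics.grab_frame('top'); cv2.imwrite('pics/final.png',im[:,:,::-1])
a=cv2.imread('pics/top0.png'); b=im[:,:,::-1].astype(int)
d=np.abs(a.astype(int)-b).sum(2); w=d[90:200,295:385]; print('unit region changed px',(w>60).sum(),np.argwhere(w>60)[:20].tolist())
for nm,(x0,y0,x1,y1) in dict(mug=(405,220,445,270),jar=(395,165,440,210),dish=(180,150,205,175),books=(430,60,490,135),toaster=(45,55,150,128),kettle=(10,125,97,190)).items(): print(nm,(d[y0:y1,x0:x1]>60).sum())
m=white(im); n,l,st,c=cv2.connectedComponentsWithStats(m)
print([(int(st[j,4]),np.round(c[j]).tolist()) for j in range(1,n) if 100<st[j,4]<700])
o=env.get_obs();print(o['time'],o['position'],o['ft_force'])
```

```text
unit region changed px 836 [[1, 89], [7, 23], [7, 39], [8, 30], [8, 31], [11, 13], [12, 19], [12, 25], [12, 26], [13, 10], [15, 7], [17, 87], [19, 80], [19, 82], [20, 78], [20, 87], [20, 89], [21, 81], [21, 85], [21, 87]]
mug 411
jar 665
dish 64
books 28
toaster 1888
kettle 644
[(590, [462.0, 84.0]), (419, [191.0, 79.0]), (191, [343.0, 176.0]), (616, [425.0, 181.0]), (502, [423.0, 249.0]), (541, [95.0, 317.0]), (199, [39.0, 360.0]), (369, [277.0, 374.0]), (541, [34.0, 397.0]), (152, [187.0, 406.0])]
60.75 [ 0.50741992 -0.01767124  0.199559  ] [-2.62804664e-02  1.75791419e-04  2.06881244e-01]
```

Run:
```python
import cv2,numpy as np
a=cv2.imread('pics/top0.png');b=cv2.imread('pics/final.png')
for nm,(x0,y0,x1,y1) in dict(handle=(318,168,372,188),unit=(297,98,380,168),mug=(407,224,441,268),jar=(398,167,440,208),dish=(183,152,203,172),toaster=(50,58,148,125),can=(180,68,210,105),plate=(218,78,264,118),kettle=(20,128,97,190),pinkS=(205,240,232,268),pinkL=(125,282,157,320)).items():
    r=cv2.matchTemplate(b[y0-8:y1+8,x0-8:x1+8],a[y0:y1,x0:x1],cv2.TM_CCOEFF_NORMED); _,v,_,p=cv2.minMaxLoc(r); print(nm,round(v,3),(p[0]-8,p[1]-8))
```

```text
handle 0.963 (0, -1)
unit 0.932 (0, 0)
mug 1.0 (0, 0)
jar 1.0 (0, 0)
dish 0.893 (0, 0)
toaster 1.0 (0, 0)
can 1.0 (0, 0)
plate 0.999 (0, 0)
kettle 1.0 (0, 0)
pinkS 0.686 (0, 0)
pinkL 0.166 (0, 1)
```

```bash
python3 -c "
from plant import env
print(env.get_obs()['ft_force']); print(env.close_job())"
```

```text
[-2.62804664e-02  1.75791419e-04  2.06881244e-01]
the job is handed in; nothing more can be done
None
```

The drawer is shut with all five white plates inside, two long and three short (the fourth short one was not there). I handed the job in at about 61 s of robot time.

**What happened on the way**
- **Drawer opening:** the first pinch on the handle slipped after about 9 mm. I gripped it again and pulled the drawer out to its stop.
- **Knocked plate:** one short plate had been knocked next to a long one, so I located it again before picking it up.
- **Packing:** one short plate touched the top edge of the drawer's front. I lifted it, moved it back and set it down again, then nudged a plate already in the drawer backwards to make room for the last one.

**Last checks**
- **Plates:** the last picture before shutting showed all five lying flat and nested, with their tongues up. I did not see them again after that.
- **Drawer shut:** the push ended at a firm stop, about 14 N with no further movement. The handle then stood within one pixel of where it was at the start.
- **Crockery and other things:** an image comparison showed no movement of the mug, jar, toaster, kettle, can or round plate. The match was less certain for the dish (0.89, no shift).
- **Pink look-alikes:** the final check could not confirm these. The small one matched weakly (0.69, no shift) and the large one hardly at all (0.17), probably because the arm and its shadow were over them. I never gripped either one.

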